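# Clamp a spare nozzle with a ratchet wrench

### The arm

A 7-joint arm with a two-finger parallel gripper is mounted at the origin on a cart in front of the work surface, level with it; the furniture and walls round the work are solid. World frame = base frame: x ahead of the robot, y to its left, z up, the work surface at z = 0. Lengths are in m, angles in rad, forces in N, time in s.
With the tool pointing down it reaches from about 0.35 to 0.9 m from the base axis. Payload 19.9 kg.
Tool frame: the origin (TCP) lies at the very end of the fingers, on their centre line; the grasp point (between the pads) lies 19 mm behind it; z points along the fingers, y is the direction in which the jaws open and shut (so a half turn about z gives the same grasp; the last joint's range is limited). The gripper opens to 94 mm and grips with 3 to 60 N. Pads are 16 mm wide; open, the fingers measure 119 mm over their backs; the gripper's body (75 mm by 177 mm) begins 78 mm behind the grasp point.
Start: joints at [-0.042, 0.417, -0.01, 1.614, 0.005, 1.111, -0.053], TCP at [0.625, 0, 0.205] pointing down, gripper open.
Joint ranges: [-2.81, 2.81], [-0.39, 2.02], [-1.27, 1.25], [0.06, 2.57], [-1.19, 4.33], [0.19, 2], [-2.82, 2.82]. Speed limits (rad/s): [1.89, 1.89, 2.39, 2.39, 3.01, 3.01, 3.01].

### API

Orientations are given as a unit quaternion [x, y, z, w].
In Python, from cell import * gives the robot as it stands.
- The arm moves only by the shell command python3 -m pendant 'ROWS' [OPENING]. ROWS is JSON, a list of rows, each an object of numbers: "dx", "dy", "dz": the shift along the world's x, y, z in mm; "spin": the turn about the world's z in degrees. A call has 1 to 12 rows; each row shifts and turns the commanded pose from where the row before left it; what a row does not reach is not made up. A row lasts 1/8 s, in which the tool goes at most 62.5 mm and 10.7 degrees, less where a joint would pass 70% of its speed; a pose out of reach is approached as far as the arm can. A call is refused whole if a number of a shift passes 62.5 or a number of a turn 10.7, either way. A call with a gripper value outside its range is refused whole. OPENING is the opening, from -1 (shut) to 1 (fully open), set as the call begins (- or left out, the last holds). The fingers move at their own pace and stop on an object; the grip force is fixed at half the most. Time passes only in rows, so rows that do not move let the fingers close. It gives the time, the measured TCP pose, the force and the opening at its end, in the units of the state.
- read_state(): the state, without advancing time (a new reading comes with each control period).
- grab_frame(name): name is "scene" or "side" or "wrist"; returns the picture (420x560x3 uint8, red, green, blue); there is no depth.
- camera_info(name): a dict with "fx", "fy", "cx", "cy" (pixels), "rvec" (rotation vector, rad) and "tvec" (3), from world to camera coordinates, as OpenCV has them. Camera axes: x right, y down, z forward; pixel columns grow to the right and rows downward; lengths in m; the calibration is good to about 2 mm. A picture is of the moment at which its call begins: read the wrist's pose just before it. camera_info takes no time and is no camera call; for the wrist camera it gives the pose at the moment of the call.
- close_job(): hands the job in, once; it reports no verdict.
The state is a dict: "clock": time; "q": joint angles; "dq": joint speeds; "joint_efforts": joint torques, N m; "tcp_pos": TCP position; "ee_rot": TCP orientation; "wrist_force": force on the tool from outside, world axes, zero at the start; "torque": the same for the moment, N m; "gripper_width": finger opening in m.
Only numpy, scipy, OpenCV 4.12 (cv2) and the standard library are available. Lean on these libraries where they do the work, as an engineer would, in place of code of your own. Each camera call takes 0.05 s, during which the arm holds its last target.

### The job

Pick up the ratchet wrench by its handle, push its socket fully down onto the square spindle of the rack clamp, and swing the handle back and forth between the two stop pins (clockwise from above drives, the return slips) until the jaws hold the upright brass nozzle firmly; stop as soon as the handle turns clearly heavier, so that the nozzle is not crushed. Work only with the wrench, keep it on the spindle from first stroke to last and leave it seated there, and do not disturb the beaker and the two vials.

Things in the scene. Friction and masses are not known exactly. Their poses are not given: they have to be found in the camera images.
- wrench: Loose ratchet wrench, about 0.22 kg: round steel head 53 mm across, 31 mm high (a low switch bar on top adds 5 mm), and a straight black bar handle 20 mm wide, 24 mm high with flat sides, ending 165 mm from the socket's axis. Its underside is flat and level. Origin on the socket's axis, level with the underside; x axis from handle to head, z up
- wrench_grip (a point): Where to grip the wrench: middle of the handle's width and height, 12 mm above the underside, 100 mm from the socket's axis. Own x axis points along the handle to the head (socket's axis 100 mm ahead along +x), z up. The handle can be gripped up to 40 mm either side of this point
- socket_mouth (a point): Centre of the wrench's square socket (20 mm wide, 24 mm deep, open downward), level with the underside; x, y axes square to its walls, turning with the socket; at the start within 10 degrees of the handle's. Handle clockwise from above: takes the socket along after at most 18 degrees slack. Anticlockwise: slips over it with under 0.1 N m drag
- spindle_base (a point): Foot of the clamp's square spindle, on its vertical axis, on the flat 56 mm wide boss top 55 mm above the bench; the seated wrench's underside rests at this level. x, y axes square to the spindle's faces, turning with it
- spindle: Square spindle, origin at its foot: 18 mm wide, 25 mm high, last 3 mm 13 mm wide. Enters the socket within 6 degrees; 13 degrees play when driven. Clockwise moves the jaw 15 mm per rad. Torque about its axis (force x arm plus the grip's own twist): up to 0.35 N m running free, plus 0.015 per N of squeeze. 0.5 to 0.7 N m, moving or held, is firm; over 0.9 crushes. Does not run back
- clamp: Rack clamp bolted to the bench: base 192 x 200 x 12 mm. Origin on the bench under the spindle's axis; x points to the jaws' side, z up. The handle works on the -x side between two steel stop pins, 10 mm thick, 92 mm high, 62 mm from the axis at 57 degrees either side of -x; they let the handle swing 43 degrees either side of -x. Jaws stand round x = 78 mm, 57 mm high, on a bed 20 mm high
- jaw: Steel face plate of the moving jaw, 6 mm thick on a rubber pad (gives 1 mm per 18 N), on the clamp's +y side; the jaw slides to -y of the clamp as the spindle turns clockwise. Closing it on the nozzle takes 1.6 to 2.6 rad of the spindle, more than one swing. Origin in the plane of its gripping face, level with the bench, in line with the spindle's axis along the clamp's x
- jaw_face (a point): Centre of the moving jaw's gripping face, 60 mm wide, 35 mm high; it looks to -y of the clamp
- fixed_face (a point): Centre of the fixed jaw's gripping face, 60 mm wide, 37 mm high; it looks to +y of the clamp
- nozzle: Brass nozzle to be held, 26 mm thick, 46 mm high, 0.11 kg, standing upright and loose on the bed between the jaws; origin in the middle of its underside. The jaw pushes it along the bed to the fixed jaw
- nozzle_centre (a point): Centre of the nozzle, half-way up
- beaker: Bystander: open steel beaker, 68 mm wide, 75 mm high; origin in the middle of its underside
- vial_big: Bystander: glass vial, 32 mm thick, 66 mm high; origin in the middle of its underside
- vial_small: Bystander: glass vial, 25 mm thick, 52 mm high; origin in the middle of its underside

How it is judged:
On the way, in this order (a step that is already met when the one before it is completed fails the run):
1. the wrench is fully seated on the spindle (horizontal distance between socket_mouth and spindle_base below 0.004 m and z of socket_mouth in the frame of spindle_base below 0.005 m and angle between wrench_grip's own z axis and vertical below 0.12 rad), for 0.2 s.
2. the jaw has been driven half-way with the wrench seated (all of step 1 and distance of jaw_face from where it was at the start of the episode above 0.018 m), for 0.1 s.
3. the nozzle is gripped between the jaws (contact force between jaw and nozzle above 6 N and y of jaw_face in the frame of fixed_face below 0.03 m and y of nozzle_centre in the frame of fixed_face above 0.008 m and angle between nozzle's own z axis and vertical below 0.12 rad), for 0.2 s.
At the end, for the whole second after the job is handed in: The nozzle stands upright (within 0.12 rad) between the jaws, pressed by the moving jaw with more than 6 N, jaws less than 30 mm apart; the wrench is at rest, level within 0.12 rad and fully down on the spindle (socket mouth within 4 mm of the axis, less than 5 mm above the boss) (all of step 1 and all of step 3 and angular speed of wrench below 0.1 rad/s and linear speed of nozzle below 0.02 m/s); the robot touches nothing.
It fails at once if the nozzle is crushed: pressed by the jaw with more than 50 N (contact force between jaw and nozzle above 50 N).
It fails at once if the wrench comes off the spindle after the jaw has been moved 10 mm (distance of jaw_face from where it was at the start of the episode above 0.01 m and distance between socket_mouth and spindle_base above 0.02 m).
It fails at once if the robot touches jaw, spindle or nozzle itself (contact force between any of the fingers, the arm and jaw above 1 N or contact force between any of the fingers, the arm and spindle above 1 N or contact force between any of the fingers, the arm and nozzle above 1 N).
It fails at once if the beaker or a vial is moved more than 30 mm (distance of any of beaker, vial_big, vial_small from where it was at the start of the episode above 0.03 m).
It also fails if it takes over 69 s, if anything falls off the work surface, if the arm or the gripper's body presses on something with over 40 N, if the wrist force passes 120 N, or if a joint passes its speed limit or range.

## Working session

There is one attempt and no reset: what is moved stays moved. The work goes in short steps, Python scripts to look and compute and a shell command to move; the robot and the scene stay as the last step left them, time stands still between calls to the robot, and variables do not carry over. Pictures are saved under pics/ and viewed, and the job is handed in when it is done.

```bash
ls; mkdir -p pics
python3 - <<'E'
from cell import *
import cv2
s=read_state(); print(s)
for n in ["scene","side","wrist"]:
    print(n,camera_info(n))
    cv2.imwrite(f"pics/a_{n}.png",cv2.cvtColor(grab_frame(n),cv2.COLOR_RGB2BGR))
E
```

```text
pics
{'clock': 0.0, 'q': array([-0.04151353,  0.41798802, -0.01032082,  1.61418643,  0.00467694,
        1.11072473, -0.05299461]), 'dq': array([ 0.00194041,  0.00084477,  0.00069868,  0.00167812, -0.0007583 ,
        0.00125853,  0.00114269]), 'joint_efforts': array([ 3.52895018e-03, -8.51262331e+01,  6.40313700e-01, -4.25991547e+01,
       -4.87577857e-02,  1.87510403e-02,  1.73272206e-04]), 'tcp_pos': array([6.24602862e-01, 1.21813588e-05, 2.04811295e-01]), 'ee_rot': array([ 7.07094880e-01,  7.07118391e-01, -4.76309082e-04, -4.29271244e-04]), 'wrist_force': array([0.81219469, 0.95046582, 1.34981611]), 'torque': array([ 0.0001264 ,  0.02527874, -0.01756763]), 'gripper_width': 0.09429495422355728}
scene {'fx': 403.0907562975995, 'fy': 403.0907562975995, 'cx': 276.725451460056, 'cy': 212.23528722174729, 'rvec': array([ 1.9349461 , -0.82577829,  0.50017487]), 'tvec': array([-0.41773257,  0.19876175,  0.61630863])}
side {'fx': 539.2957624896105, 'fy': 539.2957624896105, 'cx': 271.5848750478552, 'cy': 209.77080613229617, 'rvec': array([ 0.76477862, -2.45093125,  1.28120011]), 'tvec': array([0.40120151, 0.27640809, 1.27029364])}
wrist {'fx': 331.48449494502984, 'fy': 331.48449494502984, 'cx': 280.2884895612523, 'cy': 206.90592763053957, 'rvec': array([-2.85290430e+00, -4.36879847e-04,  1.60762338e-03]), 'tvec': array([-0.6246102 , -0.03034518,  0.39235521])}
```

View pics/a_scene.png

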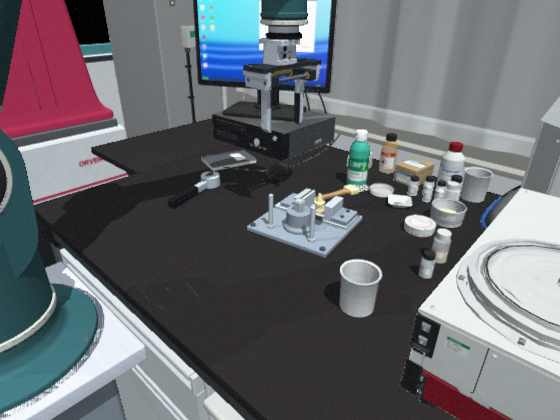

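View pics/a_side.png

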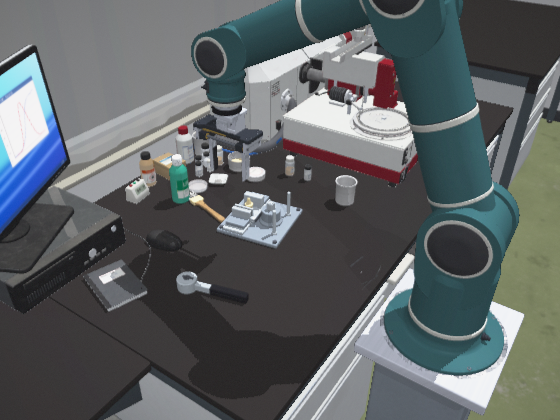

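View pics/a_wrist.png

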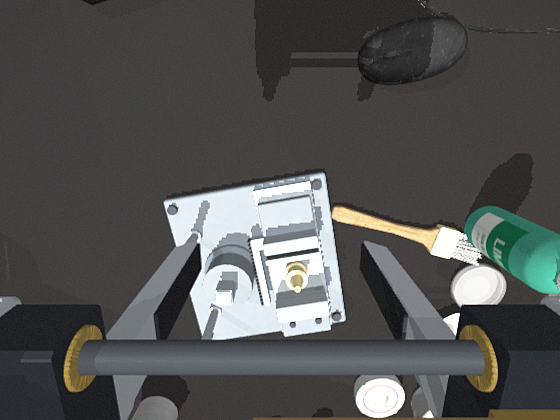

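```bash
cat > h.py <<'E'
from cell import *
import cv2, numpy as np, time
def ray(n,uv,z,info=None):
    c=info or camera_info(n); R=cv2.Rodrigues(c['rvec'])[0]; t=c['tvec']
    C=-R.T@t; d=R.T@np.array([(uv[0]-c['cx'])/c['fx'],(uv[1]-c['cy'])/c['fy'],1])
    return C+d*(z-C[2])/d[2]
def proj(n,P,info=None):
    c=info or camera_info(n); P=np.atleast_2d(P).astype(float)
    K=np.array([[c['fx'],0,c['cx']],[0,c['fy'],c['cy']],[0,0,1]])
    return cv2.projectPoints(P,c['rvec'],c['tvec'],K,None)[0][:,0]
def crop(img,out,x0,y0,x1,y1,k):
    i=cv2.resize(img[y0:y1,x0:x1],None,fx=k,fy=k,interpolation=cv2.INTER_CUBIC)
    # ticks
    for x in range((x0//10+1)*10,x1,10):
        cv2.line(i,((x-x0)*k,0),((x-x0)*k,6 if x%50 else 14),(0,0,255),1)
        if x%20==0: cv2.putText(i,str(x),((x-x0)*k-10,24),0,.4,(0,255,255),1)
    for y in range((y0//10+1)*10,y1,10):
        cv2.line(i,(0,(y-y0)*k),(6,(y-y0)*k),(0,0,255),1)
        if y%20==0: cv2.putText(i,str(y),(8,(y-y0)*k+4),0,.4,(0,255,255),1)
    cv2.imwrite(out,i)
def snap(n,out):
    inf=camera_info(n); im=cv2.cvtColor(grab_frame(n),cv2.COLOR_RGB2BGR); cv2.imwrite(out,im); return im,inf
E
python3 - <<'E'
from h import *
s=cv2.imread('pics/a_side.png'); crop(s,'pics/b1.png',160,180,320,310,5)
s=cv2.imread('pics/a_wrist.png'); crop(s,'pics/b2.png',150,160,360,350,3)
s=cv2.imread('pics/a_scene.png'); crop(s,'pics/b3.png',150,150,370,260,3)
E
```

```text
(no output)
```

View pics/b1.png

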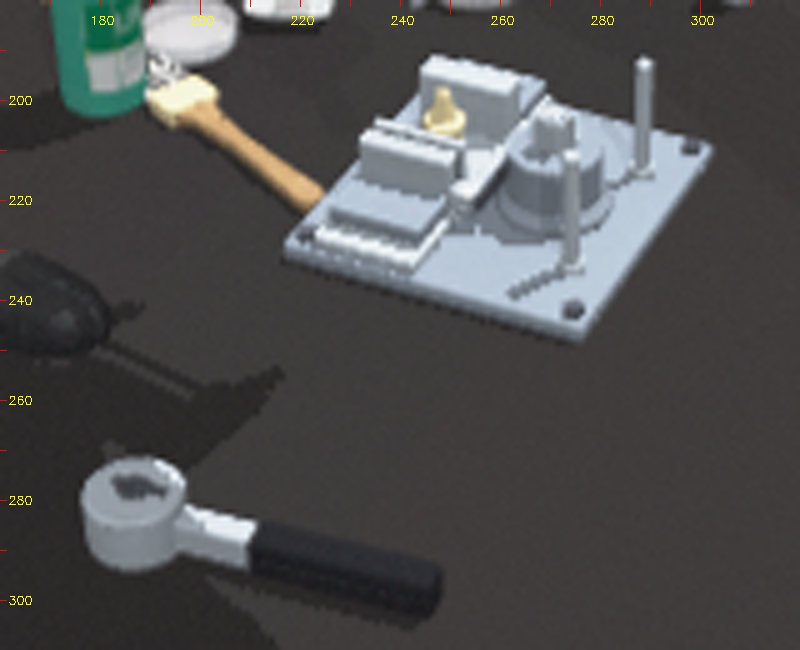

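View pics/b2.png

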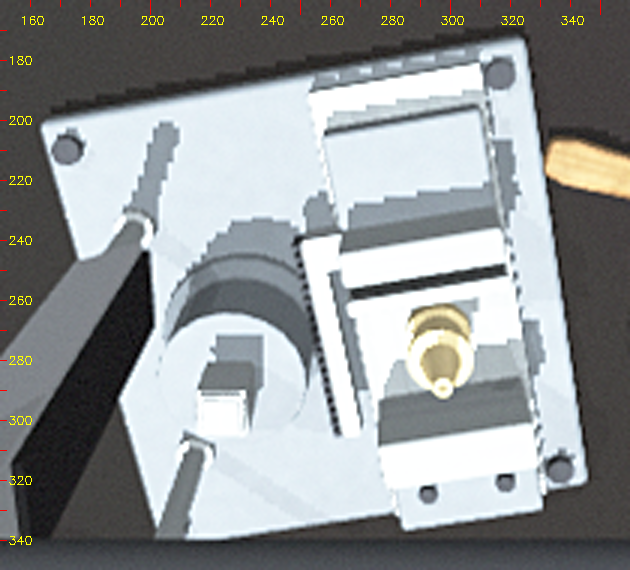

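View pics/b3.png

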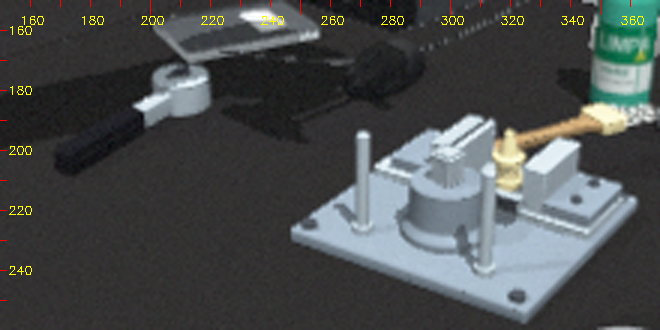

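Run:
```python
from h import *
np.set_printoptions(precision=4,suppress=True)
for nm,uv,z in [('TL',(163.5,200.5),.012),('TR',(324.5,173),.012),('BR',(345,320.5),.012),('spintop',(224.6,298),.08),('boss',(228.3,285),.055),('pin+ foot',(197,236),.012),('pinR top?',(216.5,308),.092),('nozz tip',(297.5,289),.066)]:
    print(nm,ray('wrist',uv,z))
print('side')
for nm,uv,z in [('near-left corner',(217,230),.012),('nearest corner',(276.5,246.5),.012),('right corner',(302,210),.012),('spintop',(271,202),.08),('boss',(270.5,208.7),.055),('pinA top',(274.5,210.5),.092),('pinB top',(288.7,192),.092),
  ('headtop',(187.5,276.5),.033),('handle far end top',(247,292.5),.024),('handle start top L',(214,285),.024), ('handleend bottom',(243,302.5),0)]:
    print(nm,ray('side',uv,z))
print('scene')
for nm,uv,z in [('headtop',(210,174),.031),('handle end top',(168.5,203),.024),('spintop',(297,200),.08),('boss',(298,215.5),.055)]:
    print(nm,ray('scene',uv,z))
```

```text
TL [ 0.4887 -0.0201  0.012 ]
TR [0.6749 0.0124 0.012 ]
BR [ 0.7091 -0.1822  0.012 ]
spintop [ 0.5667 -0.1067  0.08  ]
boss [ 0.5669 -0.1058  0.055 ]
pin+ foot [ 0.5245 -0.0644  0.012 ]
pinR top? [ 0.5603 -0.1107  0.092 ]
nozz tip [ 0.6434 -0.1043  0.066 ]
side
near-left corner [0.665  0.0197 0.012 ]
nearest corner [ 0.4813 -0.0155  0.012 ]
right corner [ 0.5168 -0.2066  0.012 ]
spintop [ 0.5621 -0.1054  0.08  ]
boss [ 0.5644 -0.1064  0.055 ]
pinA top [ 0.5201 -0.0616  0.092 ]
pinB top [ 0.5392 -0.1634  0.092 ]
headtop [0.5837 0.2347 0.033 ]
handle far end top [0.4314 0.188  0.024 ]
handle start top L [0.5153 0.2135 0.024 ]
handleend bottom [0.4338 0.2021 0.    ]
scene
headtop [0.5858 0.237  0.031 ]
handle end top [0.4135 0.1795 0.024 ]
spintop [ 0.5576 -0.1058  0.08  ]
boss [ 0.5415 -0.1237  0.055 ]
```

```bash
python3 -m pendant '[{"dx":-18,"dy":30,"spin":-10.4},{"dx":-18,"dy":30,"spin":-10.4},{"dx":-18,"dy":30,"spin":-10.4},{"dx":-18,"dy":30,"spin":-10.4},{"dx":-17,"dy":30,"spin":-10.4},{"dx":-17,"dy":30,"spin":-10.4},{"dx":-17,"dy":29,"spin":-10.1},{}]' 1
python3 - <<'E'
from h import *
im,c=snap('wrist','pics/c1.png'); print(read_state(),)
np.save('c1.npy',c,allow_pickle=True)
c=camera_info('side');
for b,uv in [('beaker',(346,203)),('v1',(307.5,180)),('v2',(290,175))]: print(b,ray('side',uv,0))
E
```

```text
{'clock': 0.2, 'q': array([-0.04150701,  0.41775061, -0.01026444,  1.61393761,  0.00470182,
        1.11069198, -0.05299467]), 'dq': array([ 0.00045184, -0.00181364, -0.0005255 , -0.001436  ,  0.00016211,
       -0.00131665,  0.00043327]), 'joint_efforts': array([ 3.24782486e-03, -8.50812221e+01,  6.39754459e-01, -4.25818706e+01,
       -4.86128032e-02,  1.71849900e-02,  1.68734532e-04]), 'tcp_pos': array([ 6.24769858e-01, -2.55622564e-05,  2.05064324e-01]), 'ee_rot': array([ 7.07111985e-01,  7.07101474e-01, -2.99642659e-04, -2.37867198e-04]), 'wrist_force': array([0.38956706, 0.14738792, 0.60345782]), 'torque': array([-0.011246  , -0.06241878, -0.0073337 ]), 'gripper_width': 0.09393063331381558}
beaker [ 4.32338264e-01 -3.33319569e-01 -1.11022302e-16]
v1 [ 0.60344114 -0.38146097  0.        ]
v2 [ 0.66914073 -0.37499632  0.        ]validation failed for argument at $[0]...
```

View pics/c1.png

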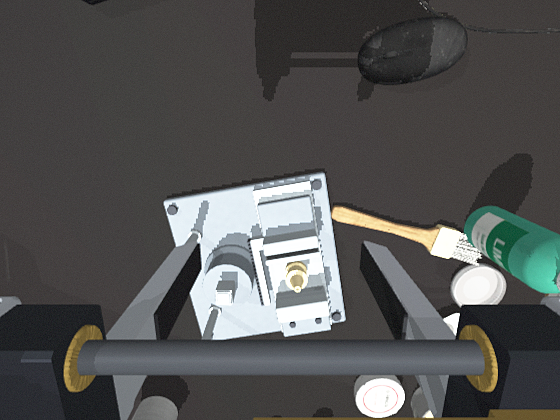

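```bash
python3 -m pendant '[{"dx":-18,"dy":30,"dz":0,"spin":-10.4},{"dx":-18,"dy":30,"dz":0,"spin":-10.4},{"dx":-18,"dy":30,"dz":0,"spin":-10.4},{"dx":-18,"dy":30,"dz":0,"spin":-10.4},{"dx":-17,"dy":30,"dz":0,"spin":-10.4},{"dx":-17,"dy":30,"dz":0,"spin":-10.4},{"dx":-17,"dy":29,"dz":0,"spin":-10.1},{"dx":0,"dy":0,"dz":0,"spin":0}]' 1
python3 - <<'E'
from h import *
im,c=snap('wrist','pics/c2.png'); s=read_state();print(s['q'],s['tcp_pos'],s['ee_rot'])
np.save('c2.npy',c,allow_pickle=True)
E
```

```text
clock: 1.2
tcp_pos: [0.5007, 0.2113, 0.2054]
ee_rot: [0.988, 0.153, -0.0, -0.0]
wrist_force: [-0.0, -1.1, 0.2]
gripper_width: 0.0942
[-0.53667528  0.27229628  0.10035009  1.82081489 -0.03117913  1.05012095
 -1.68655544] [0.50158627 0.20970275 0.20539677] [ 9.88109959e-01  1.53748831e-01 -7.44848017e-05 -3.01158524e-05]
```

View pics/c2.png

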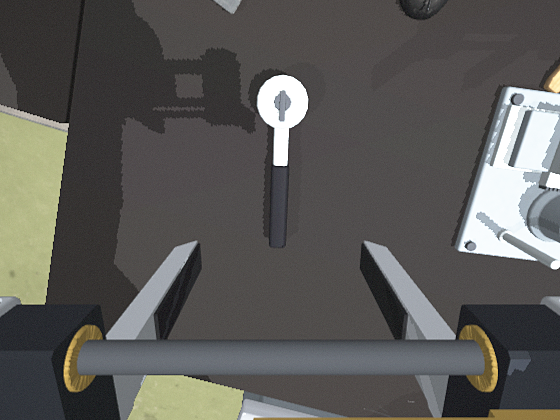

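Run:
```python
from h import *
c=np.load('c2.npy',allow_pickle=True).item()
h=ray(0,(282.5,102),.031,c); e=ray(0,(278,246),.024,c); m=ray(0,(280.7,166),.024,c)
print(h,e,m,np.hypot(*(h-e)[:2]))
for a,b in [(h,e),(m,e)]:
    d=a-b; print(np.degrees(np.arctan2(d[1],d[0])))
y=np.arctan2((h-e)[1],(h-e)[0]); print('grip87',h[:2]-.087*np.array([np.cos(y),np.sin(y)]))
```

```text
[0.58691026 0.23571304 0.031     ] [0.43169916 0.19166755 0.024     ] [0.52283346 0.21727519 0.024     ] 0.1613396668033171
15.842772747838753
15.694725599391099
grip87 [0.503215   0.21196217]
```

```bash
python3 -m pendant '[{"dx":1,"dy":2,"dz":-50,"spin":-1.7},{"dx":0,"dy":0,"dz":-50,"spin":0},{"dx":0,"dy":0,"dz":-50,"spin":0},{"dx":0,"dy":0,"dz":-35,"spin":0},{"dx":0,"dy":0,"dz":-15,"spin":0},{"dx":0,"dy":0,"dz":0,"spin":0}]' 1
python3 - <<'E'
from h import *
im,c=snap('wrist','pics/d1.png'); s=read_state();print(s['q'],s['tcp_pos'],s['ee_rot'],s['wrist_force'])
im,c=snap('side','pics/d2.png');crop(im,'pics/d2c.png',160,200,300,310,5)
E
```

```text
clock: 2.0
tcp_pos: [0.5032, 0.2103, 0.0053]
ee_rot: [0.99, 0.138, -0.0, 0.0]
wrist_force: [-0.0, -0.3, -0.4]
gripper_width: 0.0936
[-0.51632296  0.55442275  0.07951283  1.9487862  -0.06990299  0.64035679
 -1.68752475] [0.50367867 0.21070798 0.00616797] [ 9.90500486e-01  1.37508879e-01  3.04606092e-04 -5.37293779e-05] [-0.16252429  0.15291482  0.23592345]
```

View pics/d1.png

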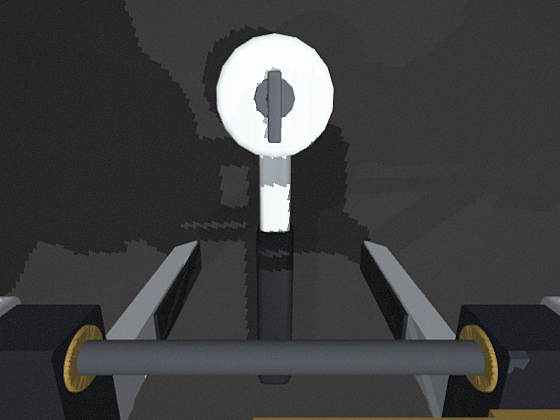

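View pics/d2c.png

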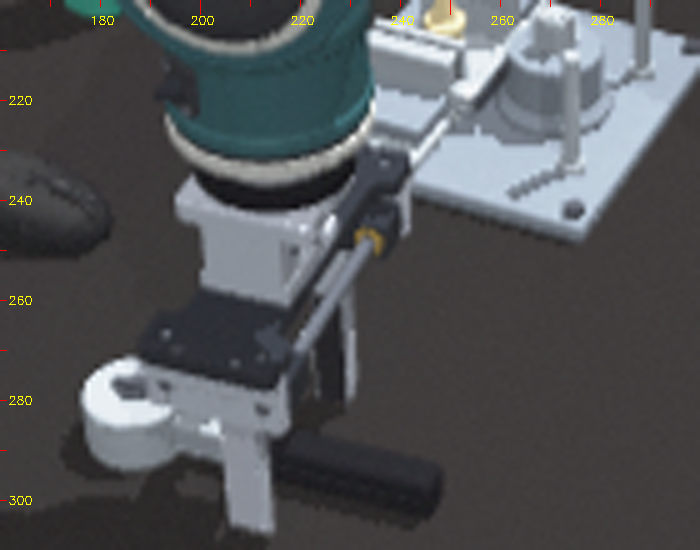

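```bash
python3 -m pendant '[{"dx":0,"dy":0,"dz":-2,"spin":0},{"dx":0,"dy":0,"dz":0,"spin":0},{"dx":0,"dy":0,"dz":0,"spin":0},{"dx":0,"dy":0,"dz":0,"spin":0},{"dx":0,"dy":0,"dz":0,"spin":0},{"dx":0,"dy":0,"dz":0,"spin":0},{"dx":0,"dy":0,"dz":0,"spin":0},{"dx":0,"dy":0,"dz":0,"spin":0}]' -1
python3 -m pendant '[{"dx":0,"dy":0,"dz":10,"spin":0},{"dx":0,"dy":0,"dz":30,"spin":0},{"dx":0,"dy":0,"dz":40,"spin":0},{"dx":0,"dy":0,"dz":40,"spin":0},{"dx":0,"dy":0,"dz":10,"spin":0},{"dx":0,"dy":0,"dz":0,"spin":0}]'
python3 - <<'E'
from h import *
s=read_state();print(s['q'],s['tcp_pos'],s['ee_rot'],s['wrist_force'],s['gripper_width'])
im,c=snap('wrist','pics/e1.png'); np.save('e1.npy',c,allow_pickle=True)
im,c=snap('side','pics/e2.png');crop(im,'pics/e2c.png',140,170,300,300,5)
E
```

```text
clock: 3.1
tcp_pos: [0.5029, 0.2111, 0.0034]
ee_rot: [0.991, 0.137, -0.0, -0.0]
wrist_force: [0.4, -1.3, 0.0]
gripper_width: 0.0199
clock: 3.85
tcp_pos: [0.5029, 0.211, 0.1335]
ee_rot: [0.991, 0.137, 0.0, -0.0]
wrist_force: [0.4, 0.6, -2.7]
gripper_width: 0.0198
[-0.53650221  0.35927881  0.10108664  1.88509185 -0.04555417  0.89897452
 -1.70850168] [0.50290637 0.21098319 0.13349325] [ 9.90508568e-01  1.37450804e-01  1.83068916e-04 -1.41813518e-04] [ 0.44982091  0.56749954 -2.66228959] 0.019776189037650632
```

View pics/e1.png

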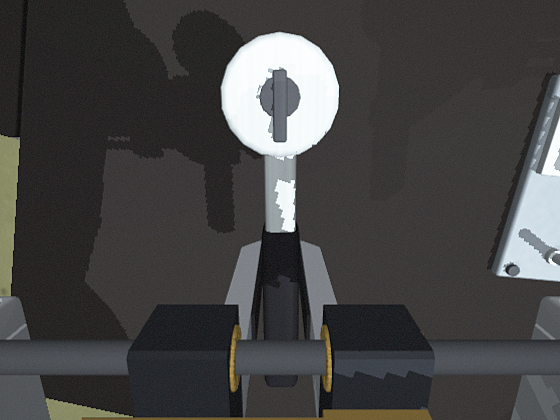

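View pics/e2c.png

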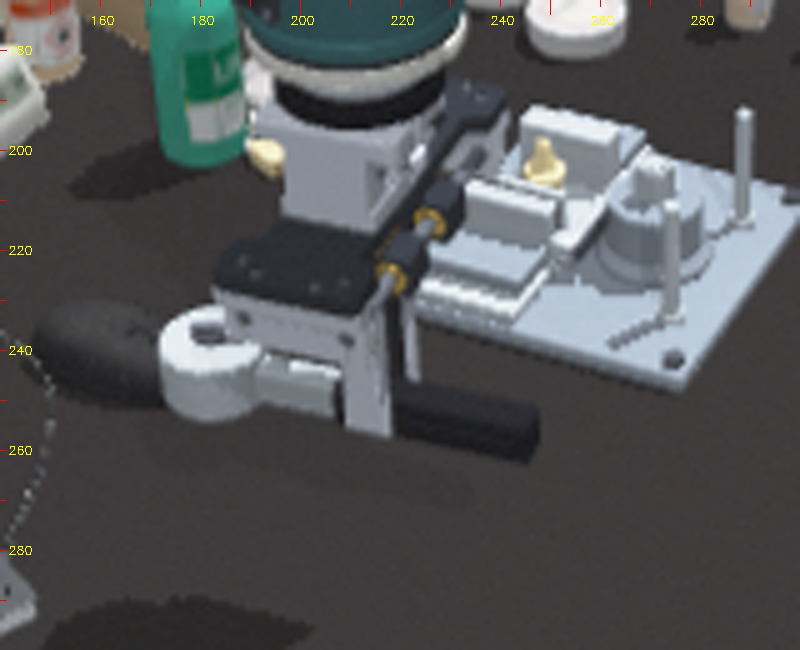

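Run:
```python
from h import *
c=np.load('e1.npy',allow_pickle=True).item()
print('head',ray(0,(280,95),.161,c))
s=cv2.imread('pics/a_wrist.png'); crop(s,'pics/b4.png',200,260,260,320,12)
```

```text
head [0.58834486 0.23488444 0.161     ]
```

View pics/b4.png

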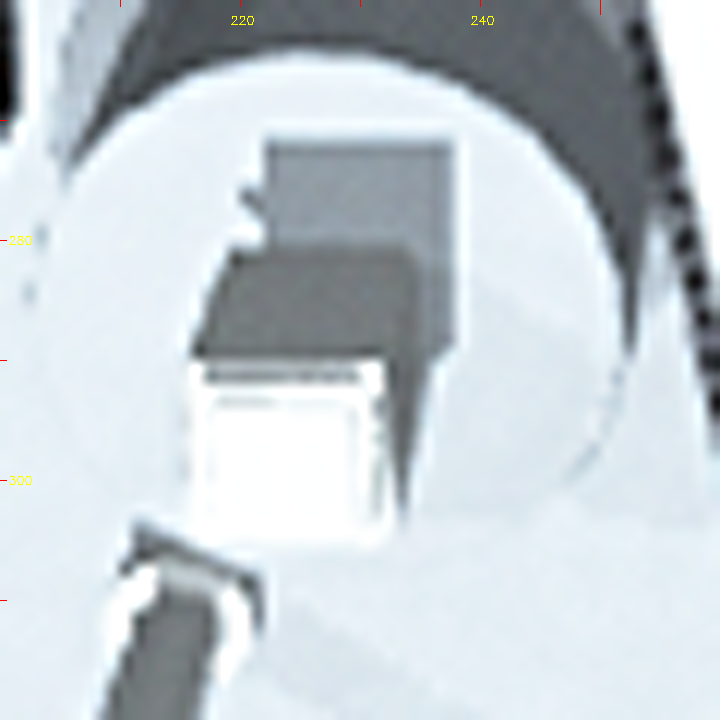

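Run:
```python
from h import *
s=np.load('c2.npy',allow_pickle=True).item()
c=dict(rvec=np.array([-2.85290430e+00, -4.36879847e-04,  1.60762338e-03]),tvec=np.array([-0.6246102 , -0.03034518,  0.39235521]),**{k:s[k] for k in('fx','fy','cx','cy')})
print(ray(0,(226.4,280.5),.055,c)-[0,.009,0], ray(0,(224.4,297.7),.077,c),ray(0,(216,290.),.077,c),ray(0,(232,290),.077,c))
g=ray(0,(226.5,288.5),.055,c);print(g)
```

```text
[ 0.56493589 -0.10917367  0.055     ] [ 0.5659173  -0.10815757  0.077     ] [ 0.55758094 -0.09903433  0.077     ] [ 0.57429173 -0.09902065  0.077     ]
[ 0.56458691 -0.11015709  0.055     ]
```

```bash
python3 -m pendant '[{"dx":-5,"dy":-43,"dz":0,"spin":-3},{"dx":-5,"dy":-43,"dz":0,"spin":-3},{"dx":-5,"dy":-43,"dz":0,"spin":-3},{"dx":-5,"dy":-43,"dz":0,"spin":-3},{"dx":-5,"dy":-43,"dz":0,"spin":-3},{"dx":-2,"dy":-44,"dz":0,"spin":-0.8},{"dx":0,"dy":0,"dz":0,"spin":0},{"dx":0,"dy":0,"dz":0,"spin":0}]'
python3 - <<'E'
from h import *
s=read_state();print(s['q'],s['tcp_pos'],s['ee_rot'],s['wrist_force'],s['torque'],s['gripper_width'])
im,c=snap('wrist','pics/f1.png'); np.save('f1.npy',c,allow_pickle=True)
E
```

```text
clock: 4.95
tcp_pos: [0.4756, -0.0475, 0.1326]
ee_rot: [1.0, 0.0, -0.001, -0.0]
wrist_force: [0.6, 0.9, -2.1]
gripper_width: 0.02
[-0.20485275  0.25397957  0.27479889  2.0476198  -0.09062527  0.85277335
 -1.44913118] [ 0.47555156 -0.04751425  0.13256768] [ 9.99999672e-01  1.46711200e-04 -7.95250925e-04 -3.78995100e-05] [ 0.59743424  0.94819389 -2.14296012] [ 0.08419229  0.22493825 -0.00847822] 0.01996923483654339
```

View pics/f1.png

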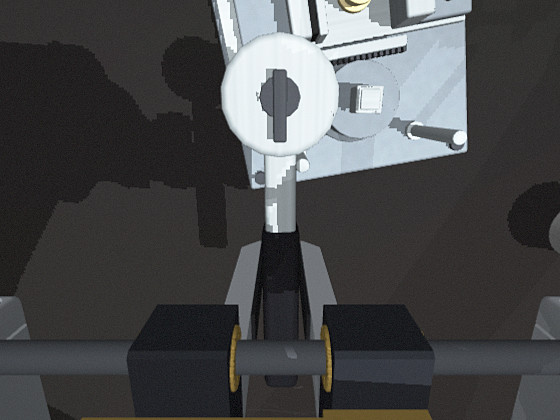

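Run:
```python
from h import *
s=cv2.imread('pics/f1.png'); crop(s,'pics/f2.png',325,50,415,145,8);crop(s,'pics/f3.png',210,20,350,170,5)
```

```text
(no output)
```

View pics/f2.png

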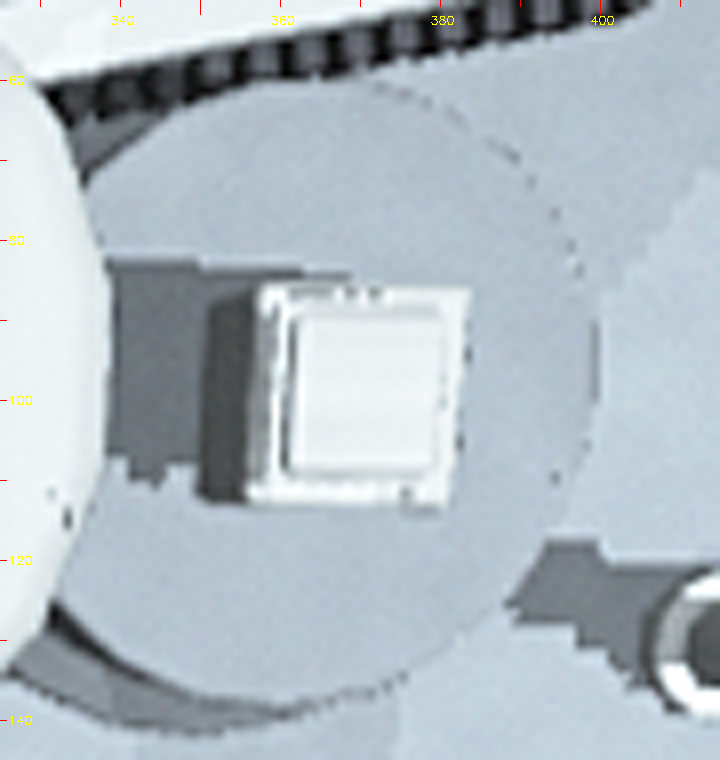

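View pics/f3.png

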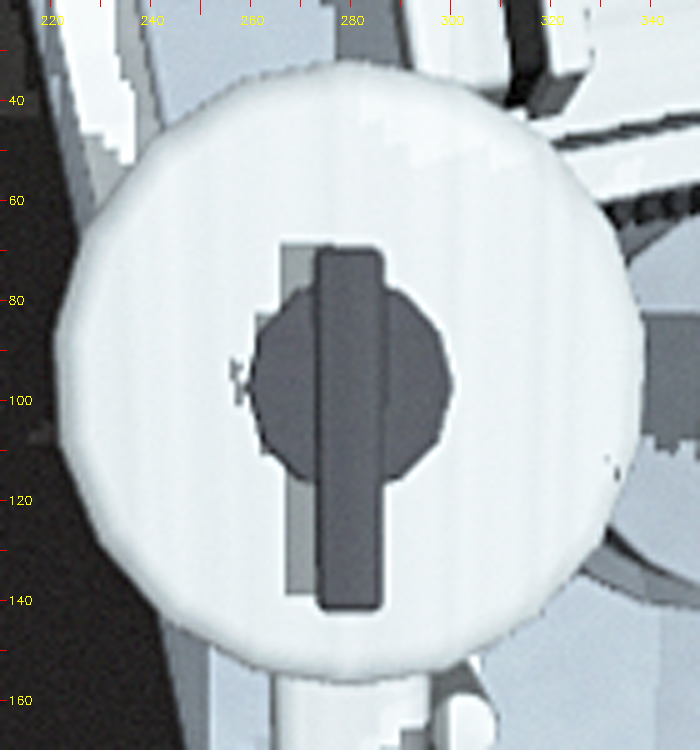

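Run:
```python
from h import *
np.set_printoptions(precision=4,suppress=True)
c=np.load('f1.npy',allow_pickle=True).item()
R=cv2.Rodrigues(c['rvec'])[0]; print('cam',-R.T@c['tvec'],'axis',R[2])
print('sp',ray(0,(369.5,99.4),.077,c),ray(0,(370.3,98.8),.08,c))
p=[ray(0,q,.077,c) for q in [(357.5,86),(383.5,86),(381,113),(355.8,112.5)]]
p=[np.array(x[:2]) for x in p];print(p)
for i in range(4):
    d=p[(i+1)%4]-p[i];print(np.hypot(*d),np.degrees(np.arctan2(d[1],d[0]))%90)
zb=.13257-.0034
from scipy.optimize import least_squares
th=np.linspace(0,2*np.pi,200)
def ext(x):
    P=np.vstack([np.c_[x[0]+.0265*np.cos(th),x[1]+.0265*np.sin(th),0*th+z] for z in (zb,zb+.031)])
    q=proj(0,P,c); return np.r_[q.min(0),q.max(0)]
r=least_squares(lambda x:ext(x)-[220.5,33,338.5,155.5],[.565,-.048]);print('head',r.x,r.fun)
print('disc',ray(0,(280,96.5),zb+.033,c))
```

```text
cam [ 0.5589 -0.0477  0.3116] axis [-0.285  -0.0012 -0.9585]
sp [ 0.5647 -0.108   0.077 ] [ 0.565  -0.1078  0.08  ]
[array([ 0.5732, -0.0994]), array([ 0.5732, -0.1167]), array([ 0.5559, -0.1166]), array([ 0.5562, -0.0994])]
0.017327291312959847 0.02760857815729878
0.017310291928879985 89.47170458928088
0.017193699379121744 88.93114480445539
0.016980491780872044 89.92230686552246
head [ 0.5632 -0.0475] [-2.1242 -2.7111  2.1274  3.581 ]
disc [ 0.5637 -0.0477  0.1622]
```

```bash
python3 -m pendant '[{"dx":1.5,"dy":-30,"dz":0,"spin":0},{"dx":0,"dy":-31,"dz":0,"spin":0},{"dx":0,"dy":0,"dz":-20,"spin":0},{"dx":0,"dy":0,"dz":-20,"spin":0},{"dx":0,"dy":0,"dz":0,"spin":0},{"dx":0,"dy":0,"dz":0,"spin":0}]'
python3 - <<'E'
from h import *
s=read_state();print(s['q'],s['tcp_pos'],s['wrist_force'],s['torque'])
im,c=snap('side','pics/g1.png');crop(im,'pics/g1c.png',210,160,320,260,7)
im,c=snap('scene','pics/g2.png');crop(im,'pics/g2c.png',240,140,370,260,6)
E
```

```text
clock: 5.75
tcp_pos: [0.4779, -0.1085, 0.0939]
ee_rot: [1.0, 0.0, 0.0, -0.0]
wrist_force: [0.8, 0.5, -3.1]
gripper_width: 0.0199
[-0.09058391  0.33721191  0.29530431  2.05067633 -0.13864788  0.77187832
 -1.28121576] [ 0.47786245 -0.10851809  0.09390236] [ 0.8455635   0.47729774 -3.14879268] [ 0.05738036  0.25038229 -0.02327385]
```

View pics/g1c.png

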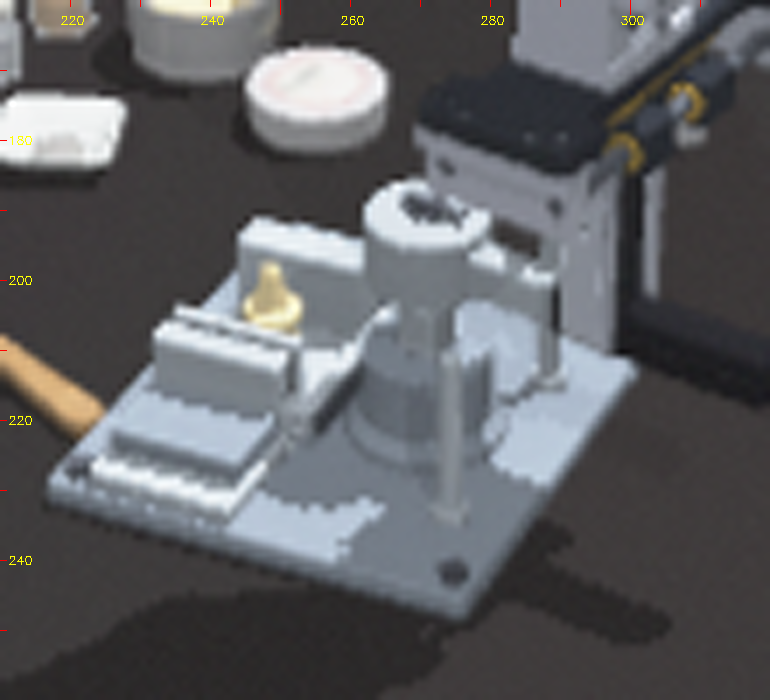

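View pics/g2c.png

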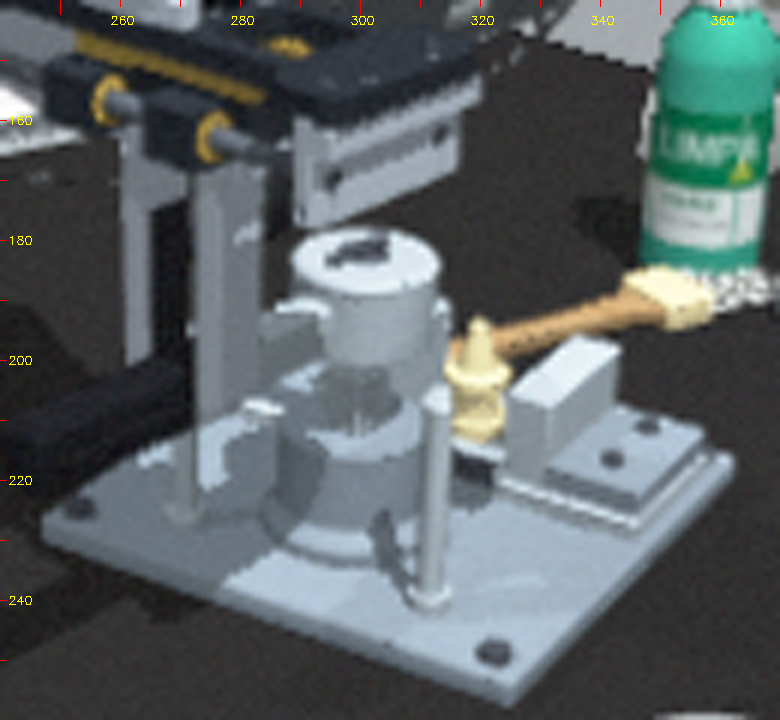

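Run:
```python
from h import *
np.set_printoptions(precision=2,suppress=True)
zb=.0905
for n in('side','scene'):
    for nm,P in [('headtop',[.5665,-.1085,zb+.031]),('headbot',[.5665,-.1085,zb]),('sp top',[.5665,-.1085,.08]),('sp base',[.5665,-.1085,.055]),('dx5',[.5715,-.1085,.08]),('dy5',[.5665,-.1035,.08])]:
        print(n,nm,proj(n,np.array(P)))
s=cv2.imread('pics/a_side.png'); crop(s,'pics/g3.png',250,185,300,235,14)
s=cv2.imread('pics/a_scene.png'); crop(s,'pics/g4.png',275,185,325,235,14)
```

```text
side headtop [[270.38 188.94]]
side headbot [[270.35 198.  ]]
side sp top [[270.34 201.02]]
side sp base [[270.32 208.13]]
side dx5 [[268.92 200.47]]
side dy5 [[269.36 201.82]]
scene headtop [[301.29 181.55]]
scene headbot [[300.79 194.71]]
scene sp top [[300.63 199.07]]
scene sp base [[300.25 209.25]]
scene dx5 [[302.13 198.34]]
scene dy5 [[298.89 198.36]]
```

View pics/g3.png

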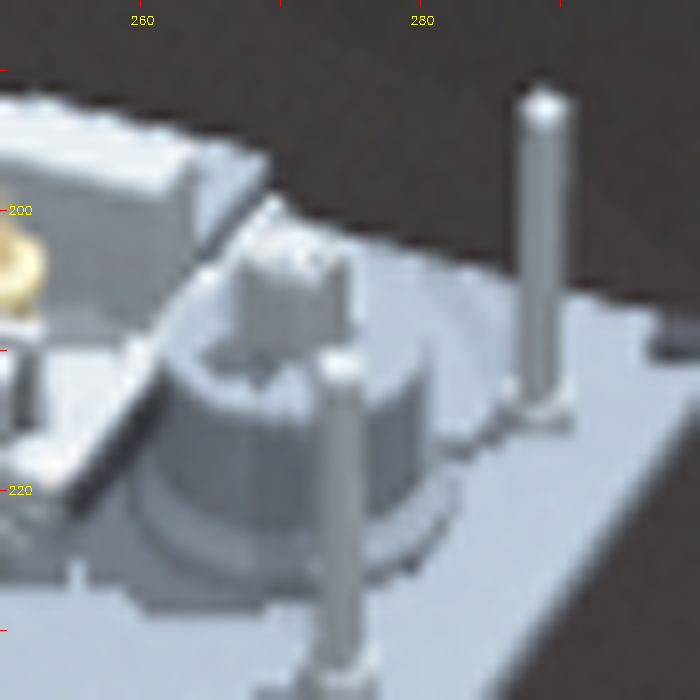

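View pics/g4.png

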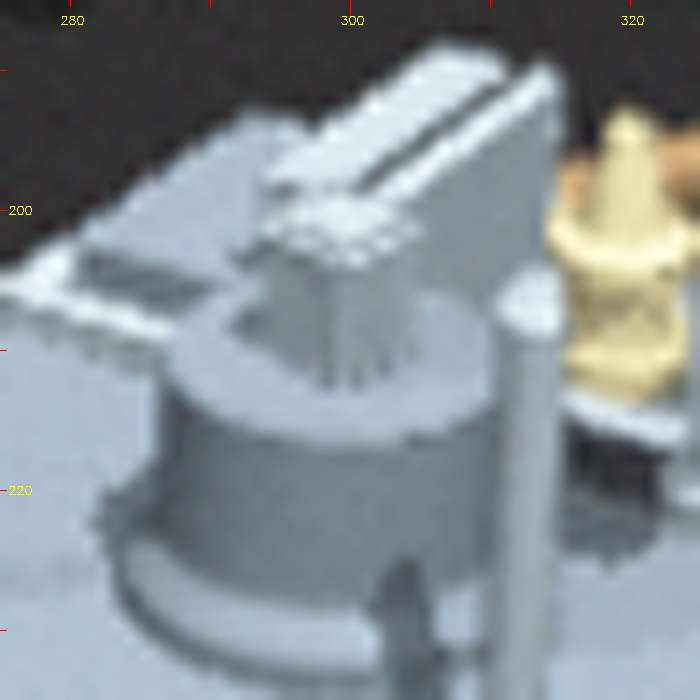

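```bash
python3 -m pendant '[{"dx":-0.7,"dy":1,"dz":-4,"spin":0},{"dx":0,"dy":0,"dz":-4,"spin":0},{"dx":0,"dy":0,"dz":-4,"spin":0},{"dx":0,"dy":0,"dz":0,"spin":0}]'; python3 -m pendant '[{"dx":0,"dy":0,"dz":-1,"spin":0},{"dx":0,"dy":0,"dz":-1,"spin":0},{"dx":0,"dy":0,"dz":0,"spin":0}]'
python3 -c "
from cell import *
s=read_state();print(s['tcp_pos'],s['wrist_force'],s['torque'])"
```

```text
clock: 6.35
tcp_pos: [0.4766, -0.108, 0.0811]
ee_rot: [1.0, -0.0, -0.0, -0.0]
wrist_force: [0.1, -0.2, -2.5]
gripper_width: 0.0198
clock: 6.72
tcp_pos: [0.4768, -0.108, 0.0794]
ee_rot: [1.0, 0.0, -0.0, -0.0]
wrist_force: [-0.3, -0.1, -2.4]
gripper_width: 0.0199
[ 0.47678278 -0.10798149  0.07939829] [-0.28011782 -0.05787218 -2.39127803] [0.0335702  0.26608197 0.01787155]
```

```bash
python3 -m pendant '[{"dx":0,"dy":0,"dz":-1,"spin":0},{"dx":0,"dy":0,"dz":-1,"spin":0},{"dx":0,"dy":0,"dz":0,"spin":0}]'
python3 -c "
from cell import *
s=read_state();print(s['tcp_pos'],s['wrist_force'],s['torque'])"
```

```text
clock: 7.1
tcp_pos: [0.4767, -0.108, 0.0773]
ee_rot: [1.0, 0.0, -0.0, -0.0]
wrist_force: [-0.6, -0.4, -1.8]
gripper_width: 0.0197
[ 0.47671751 -0.10798306  0.0773315 ] [-0.60479064 -0.35075172 -1.82497993] [ 0.03372982  0.24142061 -0.05439946]
```

```bash
python3 -m pendant '[{"dx":0,"dy":0,"dz":-1,"spin":0},{"dx":0,"dy":0,"dz":-1,"spin":0},{"dx":0,"dy":0,"dz":-1,"spin":0},{"dx":0,"dy":0,"dz":0,"spin":0}]'
python3 -c "
from cell import *
s=read_state();print(s['tcp_pos'],s['wrist_force'],s['torque'])"
```

```text
clock: 7.6
tcp_pos: [0.4767, -0.108, 0.0743]
ee_rot: [1.0, -0.0, -0.0, -0.0]
wrist_force: [-0.1, 0.1, -3.1]
gripper_width: 0.0198
[ 0.47672875 -0.10799594  0.07433497] [-0.07441688  0.14697855 -3.12226846] [ 0.04965384  0.25525724 -0.0441143 ]
```

```bash
python3 -m pendant '[{"dx":0,"dy":0,"dz":-3,"spin":0},{"dx":0,"dy":0,"dz":-3,"spin":0},{"dx":0,"dy":0,"dz":0,"spin":0}]';python3 -m pendant '[{"dx":0,"dy":0,"dz":-3,"spin":0},{"dx":0,"dy":0,"dz":-3,"spin":0},{"dx":0,"dy":0,"dz":-2,"spin":0},{"dx":0,"dy":0,"dz":0,"spin":0}]'
python3 - <<'E'
from h import *
s=read_state();print(s['tcp_pos'],s['wrist_force'],s['torque'])
im,c=snap('side','pics/h1.png');crop(im,'pics/h1c.png',210,160,320,260,7)
E
```

```text
clock: 7.98
tcp_pos: [0.4766, -0.108, 0.0681]
ee_rot: [1.0, 0.0, -0.0, -0.0]
wrist_force: [-0.2, -0.3, -1.6]
gripper_width: 0.0197
clock: 8.48
tcp_pos: [0.4767, -0.108, 0.0603]
ee_rot: [1.0, -0.0, -0.0, -0.0]
wrist_force: [0.1, 0.0, -2.7]
gripper_width: 0.0196
[ 0.47668103 -0.10800847  0.06027162] [ 0.14142252  0.04113815 -2.72759373] [ 0.08923346  0.24232437 -0.00739454]
```

View pics/h1c.png

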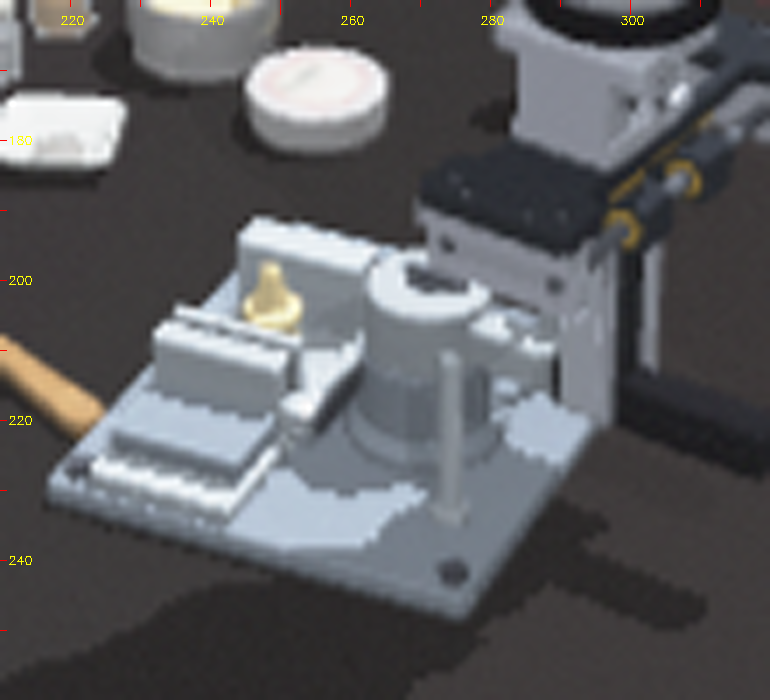

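```bash
python3 -m pendant '[{"dx":0,"dy":0,"dz":-0.7,"spin":0},{"dx":0,"dy":0,"dz":-0.7,"spin":0},{"dx":0,"dy":0,"dz":0,"spin":0}]'; python3 -m pendant '[{"dx":0,"dy":0,"dz":-0.6,"spin":0},{"dx":0,"dy":0,"dz":0,"spin":0}]'
```

```text
clock: 8.9
tcp_pos: [0.4769, -0.108, 0.0591]
ee_rot: [1.0, 0.0, 0.0, -0.0]
wrist_force: [-0.8, 0.8, 0.2]
gripper_width: 0.0197
clock: 9.15
tcp_pos: [0.477, -0.1081, 0.0586]
ee_rot: [1.0, -0.0, 0.0, -0.0]
wrist_force: [-0.2, 1.2, 3.6]
gripper_width: 0.0201
```

```bash
python3 -m pendant '[{"dx":0.3,"dy":-7.7,"dz":0.3,"spin":5},{"dx":1.0,"dy":-7.7,"dz":0,"spin":5},{"dx":1.7,"dy":-7.6,"dz":0,"spin":5},{"dx":2.3,"dy":-7.4,"dz":0,"spin":5},{"dx":0,"dy":0,"dz":0,"spin":0}]'
python3 -c "
from cell import *
s=read_state();print(s['tcp_pos'],s['wrist_force'],s['torque'])"
```

```text
clock: 9.78
tcp_pos: [0.4822, -0.1385, 0.0587]
ee_rot: [0.985, 0.173, 0.0, -0.0]
wrist_force: [-0.6, 2.9, 2.7]
gripper_width: 0.0195
[ 0.48217831 -0.13846091  0.05873787] [-0.5685457   2.9073783   2.74135315] [ 0.71283984 -0.06660411  0.16089938]
```

```bash
python3 -m pendant '[{"dx":3.0,"dy":-7.1,"dz":0,"spin":5},{"dx":3.6,"dy":-6.9,"dz":0,"spin":5},{"dx":4.2,"dy":-6.5,"dz":0,"spin":5},{"dx":4.7,"dy":-6.1,"dz":0,"spin":5},{"dx":5.2,"dy":-5.7,"dz":0,"spin":5},{"dx":3.4,"dy":-3.2,"dz":0,"spin":3},{"dx":0,"dy":0,"dz":0,"spin":0}]'
cat > tq.py <<'E'
from h import *
s=read_state(); p=s['tcp_pos'];C=np.array([.5655,-.108])
r=p[:2]-C;F=s['wrist_force']; q=s['ee_rot']
print('r',np.hypot(*r)*1e3,'psi_pos',np.degrees(np.arctan2(-r[1],-r[0])),'psi_tool',2*np.degrees(np.arctan2(q[1],q[0])),'z',p[2]*1e3,'F',F.round(1),'Tz',s['torque'][2].round(3),'tau',(r[0]*F[1]-r[1]*F[0]+s['torque'][2]).round(3),'w',s['gripper_width']*1e3,'q7',s['q'][6],s['clock'])
E
python3 tq.py
```

```text
clock: 10.65
tcp_pos: [0.5063, -0.1732, 0.0586]
ee_rot: [0.914, 0.406, 0.0, -0.0]
wrist_force: [0.9, 5.1, 1.9]
gripper_width: 0.0198
r 88.0048166180832 psi_pos 47.76825065262717 psi_tool 47.90248324298566 z 58.642756973439376 F [0.9 5.1 1.9] Tz 0.17 tau -0.071 w 19.781053582813435 q7 -0.4099800990296955 10.65
```

```bash
python3 -m pendant '[{"dx":0,"dy":0.7,"dz":0,"spin":0},{"dx":0,"dy":0,"dz":0,"spin":0}]'; python3 tq.py; python3 -m pendant '[{"dx":-3.4,"dy":3.2,"dz":0,"spin":-3},{"dx":-5.2,"dy":5.7,"dz":0,"spin":-5},{"dx":-4.7,"dy":6.1,"dz":0,"spin":-5},{"dx":-4.2,"dy":6.5,"dz":0,"spin":-5},{"dx":-3.6,"dy":6.9,"dz":0,"spin":-5},{"dx":0,"dy":0,"dz":0,"spin":0}]'; python3 tq.py
```

```text
clock: 10.9
tcp_pos: [0.5062, -0.1729, 0.0588]
ee_rot: [0.914, 0.406, 0.0, 0.0]
wrist_force: [0.7, 2.6, 1.7]
gripper_width: 0.0199
r 87.93623702394625 psi_pos 47.60166782633626 psi_tool 47.92962421969617 z 58.77685600227802 F [0.7 2.6 1.7] Tz 0.099 tau -0.008 w 19.9426269631126 q7 -0.41060781411411174 10.9
clock: 11.65
tcp_pos: [0.4853, -0.1448, 0.0589]
ee_rot: [0.976, 0.217, 0.0, 0.0]
wrist_force: [2.1, -0.1, 0.9]
gripper_width: 0.0192
r 88.21949231322017 psi_pos 24.61886208617596 psi_tool 25.00991462689468 z 58.924258356422115 F [ 2.1 -0.1  0.9] Tz 0.085 tau 0.168 w 19.24252739581341 q7 -0.8044965448317062 11.65
```

```bash
python3 -m pendant '[{"dx":-3.0,"dy":7.1,"dz":-0.2,"spin":-5},{"dx":-2.3,"dy":7.4,"dz":0,"spin":-5},{"dx":-1.7,"dy":7.6,"dz":0,"spin":-5},{"dx":-1.0,"dy":7.7,"dz":0,"spin":-5},{"dx":-0.3,"dy":7.7,"dz":0,"spin":-5}]'; python3 tq.py;python3 -m pendant '[{"dx":0.3,"dy":7.7,"dz":0,"spin":-5},{"dx":1.0,"dy":7.7,"dz":0,"spin":-5},{"dx":1.7,"dy":7.6,"dz":0,"spin":-5},{"dx":2.3,"dy":7.4,"dz":0,"spin":-5}]'; python3 tq.py;python3 -m pendant '[{"dx":3.0,"dy":7.1,"dz":0,"spin":-5},{"dx":2.1,"dy":4.2,"dz":0,"spin":-3},{"dx":0,"dy":0,"dz":0,"spin":0}]'; python3 tq.py
python3 - <<'E'
from h import *
im,c=snap('side','pics/i1.png');crop(im,'pics/i1c.png',210,160,320,260,7)
im,c=snap('scene','pics/i2.png');crop(im,'pics/i2c.png',240,140,370,260,6)
E
```

```text
clock: 12.28
tcp_pos: [0.4769, -0.1079, 0.0587]
ee_rot: [1.0, -0.001, 0.0, 0.0]
wrist_force: [0.7, -0.8, 2.6]
gripper_width: 0.0198
r 88.5847857826483 psi_pos -0.07436090363370045 psi_tool -0.07802306959060878 z 58.68195789593507 F [ 0.7 -0.8  2.6] Tz 0.235 tau 0.31 w 19.798867717414687 q7 -1.2610662246884097 12.275
clock: 12.78
tcp_pos: [0.4821, -0.0776, 0.0586]
ee_rot: [0.985, -0.174, -0.0, 0.0]
wrist_force: [0.6, -2.3, 4.0]
gripper_width: 0.0195
r 88.78479105476863 psi_pos -20.01029987957826 psi_tool -20.08983555620929 z 58.60588450913923 F [ 0.6 -2.3  4. ] Tz 0.108 tau 0.283 w 19.53980091477117 q7 -1.6300329024915474 12.775
clock: 13.15
tcp_pos: [0.4871, -0.0662, 0.0585]
ee_rot: [0.97, -0.241, -0.0, 0.0]
wrist_force: [-0.9, -2.1, 4.9]
gripper_width: 0.0197
r 88.82459087156886 psi_pos -28.052485721815508 psi_tool -27.915370878001262 z 58.51268368785161 F [-0.9 -2.1  4.9] Tz -0.03 tau 0.175 w 19.717510586630972 q7 -1.771961398093873 13.15
```

View pics/i1c.png

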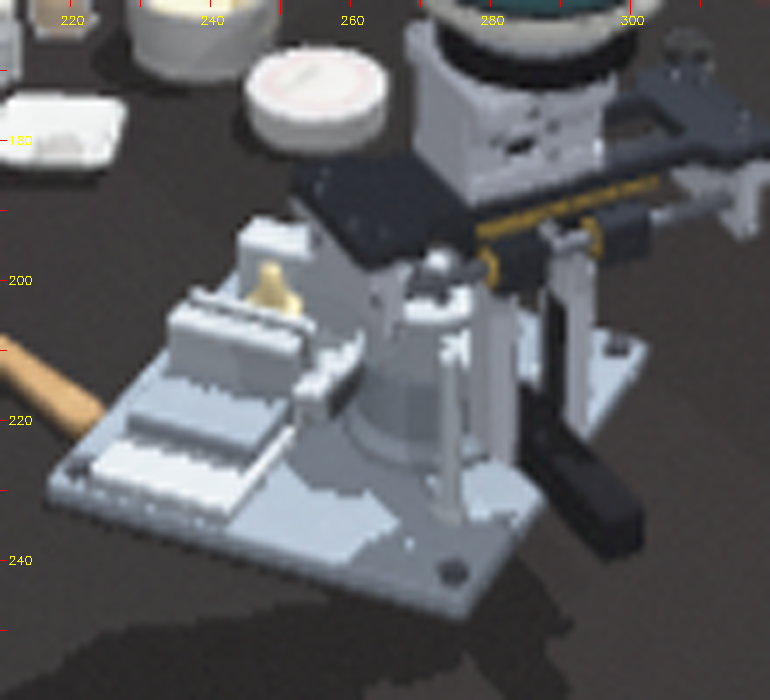

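View pics/i2c.png

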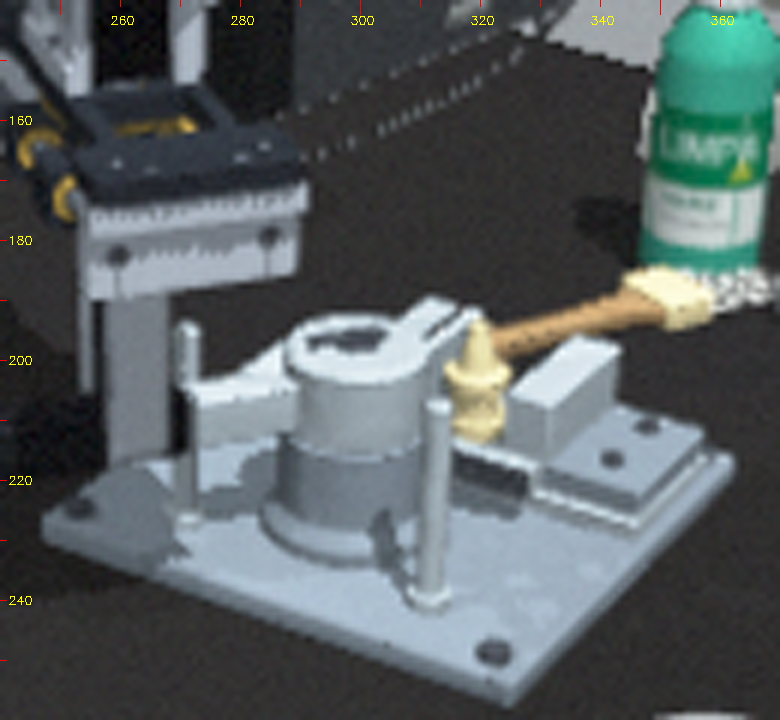

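```bash
python3 -m pendant '[{"dx":-2.1,"dy":-4.2,"dz":0.2,"spin":3},{"dx":-3.0,"dy":-7.1,"dz":0,"spin":5},{"dx":-2.3,"dy":-7.4,"dz":0,"spin":5},{"dx":-1.7,"dy":-7.6,"dz":0,"spin":5},{"dx":-1.0,"dy":-7.7,"dz":0,"spin":5},{"dx":-0.3,"dy":-7.7,"dz":0,"spin":5},{"dx":0.3,"dy":-7.7,"dz":0,"spin":5},{"dx":1.0,"dy":-7.7,"dz":0,"spin":5},{"dx":1.7,"dy":-7.6,"dz":0,"spin":5},{"dx":2.3,"dy":-7.4,"dz":0,"spin":5},{"dx":3.0,"dy":-7.1,"dz":0,"spin":5},{"dx":3.6,"dy":-6.9,"dz":0,"spin":5}]'; python3 tq.py; python3 -m pendant '[{"dx":4.2,"dy":-6.5,"dz":0,"spin":5},{"dx":4.7,"dy":-6.1,"dz":0,"spin":5},{"dx":5.2,"dy":-5.7,"dz":0,"spin":5},{"dx":3.4,"dy":-3.2,"dz":0,"spin":3},{"dx":0,"dy":0,"dz":0,"spin":0}]'; python3 tq.py
```

```text
clock: 14.75
tcp_pos: [0.489, -0.1518, 0.0588]
ee_rot: [0.965, 0.261, 0.0, -0.0]
wrist_force: [2.6, 2.6, 0.8]
gripper_width: 0.0198
r 88.15341891815444 psi_pos 29.797006156018494 psi_tool 30.26227290274452 z 58.78699750248063 F [2.6 2.6 0.8] Tz 0.046 tau -0.041 w 19.80350531685818 q7 -0.7112671679531822 14.75
clock: 15.38
tcp_pos: [0.5064, -0.173, 0.0587]
ee_rot: [0.913, 0.407, 0.0, -0.0]
wrist_force: [1.1, 3.2, 2.4]
gripper_width: 0.0198
r 87.89280191263282 psi_pos 47.711347902186844 psi_tool 48.04886888201826 z 58.679120166715435 F [1.1 3.2 2.4] Tz 0.097 tau -0.024 w 19.790718659372455 q7 -0.40833969210617554 15.375
```

```bash
python3 -m pendant '[{"dx":-3.4,"dy":3.2,"dz":0,"spin":-3},{"dx":-5.2,"dy":5.7,"dz":0,"spin":-5},{"dx":-4.7,"dy":6.1,"dz":0,"spin":-5},{"dx":-4.2,"dy":6.5,"dz":0,"spin":-5},{"dx":-3.6,"dy":6.9,"dz":0,"spin":-5}]'; python3 tq.py|cut -c40-; python3 -m pendant '[{"dx":-3.0,"dy":7.1,"dz":0,"spin":-5},{"dx":-2.3,"dy":7.4,"dz":0,"spin":-5}]';python3 tq.py|cut -c40-; python3 -m pendant '[{"dx":-1.7,"dy":7.6,"dz":0,"spin":-5},{"dx":-1.0,"dy":7.7,"dz":0,"spin":-5}]';python3 tq.py|cut -c40-
python3 - <<'E'
from h import *
im,c=snap('scene','pics/j2.png');crop(im,'pics/j2c.png',240,140,370,260,6)
E
```

```text
clock: 16.0
tcp_pos: [0.4853, -0.1447, 0.0589]
ee_rot: [0.977, 0.215, 0.0, 0.0]
wrist_force: [4.7, -1.1, -0.4]
gripper_width: 0.0198
75357 psi_tool 24.80162617797906 z 58.902009902567414 F [ 4.7 -1.1 -0.4] Tz 0.187 tau 0.449 w 19.841895606292866 q7 -0.807798853210539 16.0
clock: 16.25
tcp_pos: [0.48, -0.1304, 0.0589]
ee_rot: [0.992, 0.129, 0.001, 0.0]
wrist_force: [3.7, -0.9, -0.5]
gripper_width: 0.02
7462394 psi_tool 14.79409851324181 z 58.923461627462714 F [ 3.7 -0.9 -0.5] Tz 0.213 tau 0.371 w 20.01923401500718 q7 -0.9879323483051081 16.25
clock: 16.5
tcp_pos: [0.4772, -0.1152, 0.0589]
ee_rot: [0.999, 0.042, 0.0, 0.0]
wrist_force: [3.4, -2.1, -0.2]
gripper_width: 0.0198
688637 psi_tool 4.787951926830513 z 58.91402477033403 F [ 3.4 -2.1 -0.2] Tz 0.164 tau 0.37 w 19.815587401879498 q7 -1.171665494325469 16.5
```

View pics/j2c.png

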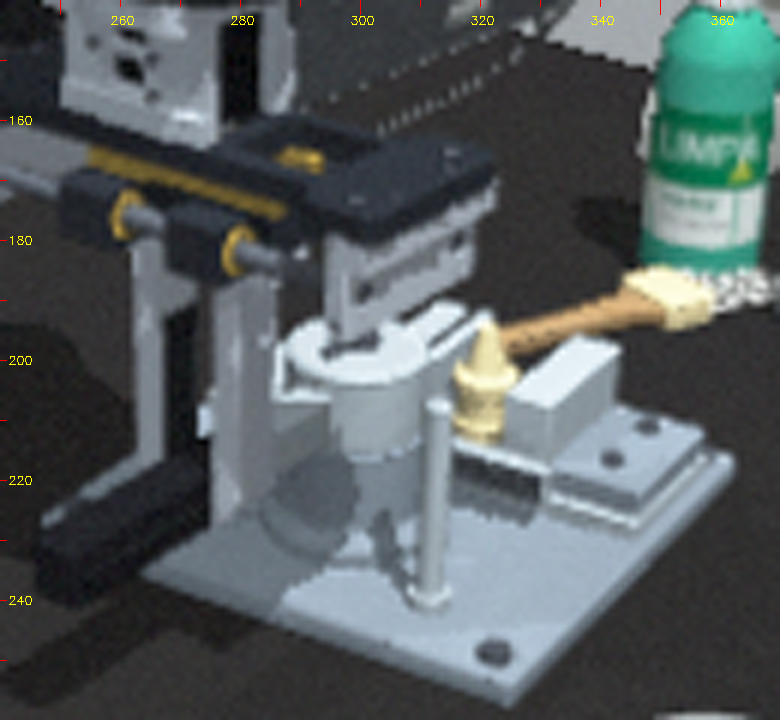

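```bash
python3 -m pendant '[{"dx":-0.2,"dy":3.8,"dz":0,"spin":-2.5}]' >/dev/null; python3 tq.py|cut -c40-; python3 -m pendant '[{"dx":-0.1,"dy":3.9,"dz":0,"spin":-2.5}]'>/dev/null;python3 tq.py|cut -c40-;  python3 -m pendant '[{"dx":0.1,"dy":3.9,"dz":0,"spin":-2.5}]' >/dev/null; python3 tq.py|cut -c40-
```

```text
6640573 psi_tool 2.4832129315286533 z 58.93001318386276 F [ 2.7 -2.2  1.2] Tz 0.186 tau 0.386 w 19.881946055149132 q7 -1.214283608403572 16.675
933897124 psi_tool -0.036241085959466776 z 58.859541507915516 F [ 2.6 -3.   0.1] Tz 0.152 tau 0.419 w 19.790083147673826 q7 -1.2608841256034267 16.8
93756883 psi_tool -2.5405453669232547 z 58.85475226257677 F [ 2.5 -2.1  1.1] Tz 0.141 tau 0.316 w 19.682814296769493 q7 -1.3072438886713058 16.925
```

```bash
python3 -m pendant '[{"dx":0.2,"dy":3.8,"dz":0,"spin":-2.5}]' >/dev/null; python3 tq.py|cut -c40-; python3 -m pendant '[{"dx":0.4,"dy":3.8,"dz":0,"spin":-2.5}]'>/dev/null;python3 tq.py|cut -c40-;  python3 -m pendant '[{"dx":0.6,"dy":3.8,"dz":0,"spin":-2.5}]' >/dev/null; python3 tq.py|cut -c40-
python3 - <<'E'
from h import *
im,c=snap('scene','pics/k2.png');crop(im,'pics/k2c.png',290,170,360,240,10)
E
```

```text
068057 psi_tool -5.038022592482784 z 58.85830604187893 F [ 1.8 -2.3 -0.4] Tz 0.167 tau 0.353 w 19.90919598856904 q7 -1.3534454837514223 17.05
0568999 psi_tool -7.543055405235639 z 58.86814191893068 F [ 2.5 -2.6  2. ] Tz 0.166 tau 0.362 w 19.647884831391586 q7 -1.3996321943438548 17.175
24044087 psi_tool -10.042777344626266 z 58.825878589649314 F [ 1.1 -1.4  0.5] Tz 0.146 tau 0.252 w 19.533759997987318 q7 -1.4458246194282922 17.3
```

View pics/k2c.png

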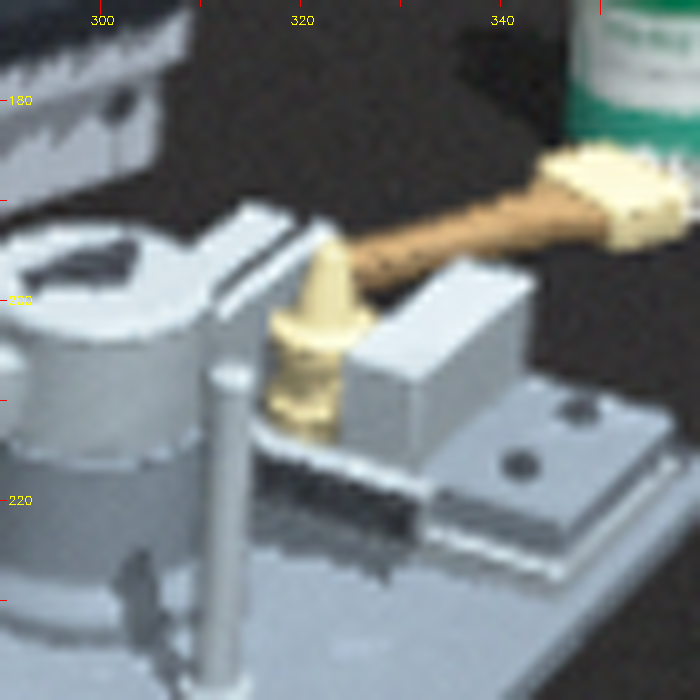

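```bash
python3 -m pendant '[{"dx":0.8,"dy":3.8,"dz":0,"spin":-2.5}]' >/dev/null; python3 tq.py|cut -c40-; python3 -m pendant '[{"dx":0.9,"dy":3.8,"dz":0,"spin":-2.5}]'>/dev/null;python3 tq.py|cut -c40-;  python3 -m pendant '[{"dx":1.1,"dy":3.7,"dz":0,"spin":-2.5}]' >/dev/null; python3 tq.py|cut -c40-
```

```text
40137497 psi_tool -12.487128443423426 z 58.816804759757844 F [ 1.2 -3.3  1.3] Tz 0.178 tau 0.444 w 19.409390391729133 q7 -1.4908146624065899 17.475
0037161 psi_tool -15.01206859020269 z 58.79607574676116 F [ 1.3 -2.8  1.7] Tz 0.061 tau 0.27 w 19.420484142393832 q7 -1.5374687706649859 17.6
83844073 psi_tool -17.514629732110244 z 58.79183068741244 F [ 1.7 -2.6  2.1] Tz 0.11 tau 0.286 w 19.364049882359197 q7 -1.583303860615674 17.725
```

```bash
python3 -m pendant '[{"dx":1.2,"dy":3.7,"dz":0,"spin":-2.5}]' >/dev/null; python3 tq.py|cut -c40-; python3 -m pendant '[{"dx":1.4,"dy":3.6,"dz":0,"spin":-2.5}]'>/dev/null;python3 tq.py|cut -c40-
```

```text
39375298 psi_tool -20.016522698696726 z 58.797568370848666 F [ 1.8 -3.4  2.3] Tz 0.164 tau 0.389 w 19.671481615879387 q7 -1.6290833086637282 17.85
21065985 psi_tool -22.516577052303305 z 58.80462160727078 F [ 0.5 -3.4  0.7] Tz 0.083 tau 0.342 w 19.666580390338655 q7 -1.6745307003445278 17.975
```

```bash
python3 -m pendant '[{"dx":1.5,"dy":3.5,"dz":0,"spin":-2.5}]' >/dev/null; python3 tq.py|cut -c40-; python3 -m pendant '[{"dx":1.7,"dy":3.5,"dz":0,"spin":-2.5}]'>/dev/null;python3 tq.py|cut -c40-
python3 - <<'E'
from h import *
im,c=snap('scene','pics/l2.png');crop(im,'pics/l2c.png',290,170,360,240,10)
E
```

```text
20843457 psi_tool -25.021157274442597 z 58.81537626245765 F [ 0.8 -3.5  1.5] Tz 0.108 tau 0.361 w 19.691152903493794 q7 -1.719664343340608 18.1
7610544 psi_tool -27.51929979658108 z 58.79835764115366 F [ 1.5 -3.7  1.5] Tz 0.132 tau 0.36 w 19.59588136193164 q7 -1.7646840721399724 18.225
```

View pics/l2c.png

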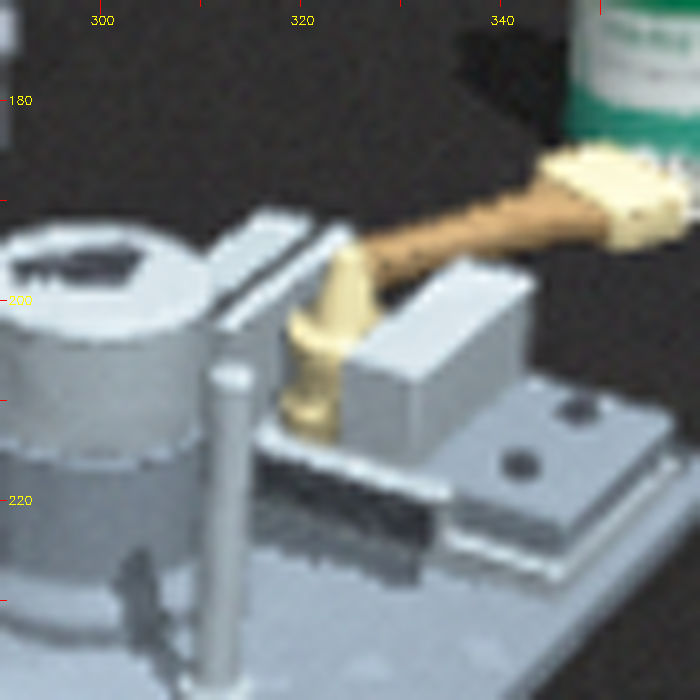

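```bash
python3 -m pendant '[{"dx":-1.7,"dy":-3.5,"dz":0,"spin":2.5},{"dx":-3.0,"dy":-7.1,"dz":0,"spin":5},{"dx":-2.3,"dy":-7.4,"dz":0,"spin":5},{"dx":-1.7,"dy":-7.6,"dz":0,"spin":5},{"dx":-1.0,"dy":-7.7,"dz":0,"spin":5},{"dx":-0.3,"dy":-7.7,"dz":0,"spin":5},{"dx":0.3,"dy":-7.7,"dz":0,"spin":5},{"dx":1.0,"dy":-7.7,"dz":0,"spin":5},{"dx":1.7,"dy":-7.6,"dz":0,"spin":5},{"dx":2.3,"dy":-7.4,"dz":0,"spin":5},{"dx":3.0,"dy":-7.1,"dz":0,"spin":5},{"dx":3.6,"dy":-6.9,"dz":0,"spin":5}]'; python3 tq.py; python3 -m pendant '[{"dx":4.2,"dy":-6.5,"dz":0,"spin":5},{"dx":4.7,"dy":-6.1,"dz":0,"spin":5},{"dx":5.2,"dy":-5.7,"dz":0,"spin":5},{"dx":3.4,"dy":-3.2,"dz":0,"spin":3},{"dx":0,"dy":0,"dz":0,"spin":0}]'; python3 tq.py
```

```text
clock: 19.77
tcp_pos: [0.4889, -0.1518, 0.0588]
ee_rot: [0.965, 0.261, 0.0, -0.0]
wrist_force: [3.5, 3.2, 1.4]
gripper_width: 0.0196
r 88.26253598260853 psi_pos 29.767229176919777 psi_tool 30.285909299262034 z 58.828564466358806 F [3.5 3.2 1.4] Tz -0.022 tau -0.11 w 19.5526350383457 q7 -0.7110343615837488 19.775
clock: 20.4
tcp_pos: [0.5062, -0.1731, 0.0587]
ee_rot: [0.913, 0.407, 0.0, -0.0]
wrist_force: [1.9, 3.7, 1.7]
gripper_width: 0.0199
r 88.03857898399534 psi_pos 47.64630996825208 psi_tool 48.06899651517464 z 58.698438659531895 F [1.9 3.7 1.7] Tz 0.059 tau -0.041 w 19.946119422359473 q7 -0.4081225238220362 20.4
```

```bash
python3 -m pendant '[{"dx":-3.4,"dy":3.2,"dz":0,"spin":-3}]' >/dev/null; python3 tq.py|cut -c40-; python3 -m pendant '[{"dx":-2.6,"dy":2.8,"dz":0,"spin":-2.5}]'>/dev/null;python3 tq.py|cut -c40-;python3 -m pendant '[{"dx":-2.6,"dy":2.9,"dz":0,"spin":-2.5}]'>/dev/null;python3 tq.py|cut -c40-
```

```text
359104 psi_tool 44.92172653366107 z 58.67040920016738 F [0.6 1.7 3.1] Tz 0.044 tau -0.032 w 19.68863057864422 q7 -0.46029746650647185 20.525
5890844 psi_tool 42.37526711792017 z 58.704027991267836 F [-0.1 -0.   2.2] Tz 0.013 tau 0.012 w 19.87905394657589 q7 -0.50303697598403 20.65
461664 psi_tool 39.879123670295165 z 58.71793667539246 F [0.3 0.4 2. ] Tz 0.037 tau 0.028 w 19.516667844268323 q7 -0.5451703106023977 20.775
```

```bash
python3 -m pendant '[{"dx":-2.4,"dy":3.0,"dz":0,"spin":-2.5}]' >/dev/null; python3 tq.py|cut -c40-; python3 -m pendant '[{"dx":-2.3,"dy":3.1,"dz":0,"spin":-2.5}]'>/dev/null;python3 tq.py|cut -c40-
```

```text
215674 psi_tool 37.38416442848776 z 58.702292060118985 F [1.8 1.4 0.8] Tz 0.099 tau 0.095 w 19.541873036707962 q7 -0.587791053650219 20.9
2393005 psi_tool 34.88487162589113 z 58.74091099585066 F [0.9 0.5 1.9] Tz 0.087 tau 0.095 w 19.844289091084363 q7 -0.6308015525746512 21.025
```

```bash
python3 -m pendant '[{"dx":-2.1,"dy":3.2,"dz":0,"spin":-2.5}]' >/dev/null; python3 tq.py|cut -c40-; python3 -m pendant '[{"dx":-2.0,"dy":3.3,"dz":0,"spin":-2.5}]'>/dev/null;python3 tq.py|cut -c40-
```

```text
542267 psi_tool 32.394580271026825 z 58.745170519838794 F [1.6 1.9 1.4] Tz 0.142 tau 0.078 w 19.72106408890461 q7 -0.6740777921400251 21.15
5034766 psi_tool 29.902463341485028 z 58.82077693162277 F [4.3 2.1 0.2] Tz 0.088 tau 0.11 w 19.69020046296543 q7 -0.717786367060499 21.275
```

```bash
python3 -m pendant '[{"dx":-1.9,"dy":3.4,"dz":0,"spin":-2.5}]' >/dev/null; python3 tq.py|cut -c40-; python3 -m pendant '[{"dx":-1.7,"dy":3.5,"dz":0,"spin":-2.5}]'>/dev/null;python3 tq.py|cut -c40-
```

```text
595516 psi_tool 27.407934366393988 z 58.89202621350793 F [4.4 1.5 0.3] Tz 0.124 tau 0.186 w 19.656781280006125 q7 -0.761855905764764 21.4
936999 psi_tool 24.907633892560042 z 58.94434302715488 F [ 4.7  0.6 -0. ] Tz 0.173 tau 0.298 w 19.731316118794975 q7 -0.8062000123581957 21.525
```

```bash
python3 -m pendant '[{"dx":-1.6,"dy":3.5,"dz":0,"spin":-2.5}]' >/dev/null; python3 tq.py|cut -c40-
```

```text
766447 psi_tool 22.40689815216951 z 58.96532887696152 F [5.1 0.1 0.4] Tz 0.229 tau 0.388 w 19.931997653101607 q7 -0.8507489205136072 21.65
```

```bash
python3 -m pendant '[{"dx":-1.4,"dy":3.6,"dz":0,"spin":-2.5}]' >/dev/null; python3 tq.py|cut -c40-
```

```text
0902555 psi_tool 19.904394842961057 z 58.95410333635189 F [ 5.5 -1.2 -0.1] Tz 0.226 tau 0.485 w 19.964445743852416 q7 -0.8956875494678684 21.775
```

```bash
python3 -m pendant '[{"dx":0,"dy":0,"dz":0,"spin":0}]' >/dev/null; python3 tq.py|cut -c40-
python3 - <<'E'
from h import *
im,c=snap('scene','pics/m2.png');crop(im,'pics/m2c.png',290,170,360,240,10)
E
python3 tq.py|cut -c40-
```

```text
24419 psi_tool 20.02263940962893 z 58.95001272762228 F [ 4.6 -0.3 -0.1] Tz 0.193 tau 0.359 w 19.656128417867563 q7 -0.8939626140130373 21.9
2147977 psi_tool 20.05791652316808 z 58.92620536721034 F [ 5.  -0.2 -0.1] Tz 0.127 tau 0.292 w 20.105909238547344 q7 -0.8931317352217519 21.95
```

View pics/m2c.png

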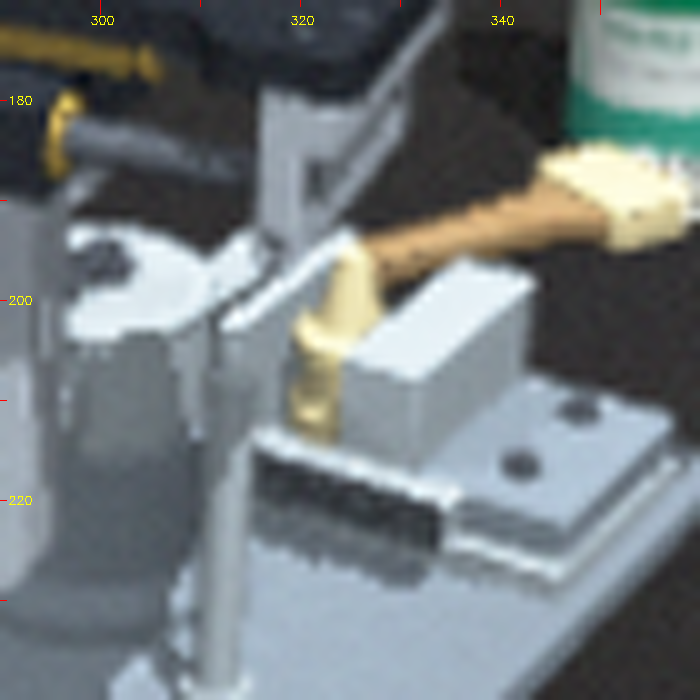

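```bash
python3 -m pendant '[{"dx":-1.2,"dy":3.6,"dz":0,"spin":-2.5}]' >/dev/null; python3 tq.py|cut -c40-
```

```text
6012132 psi_tool 17.49993065940003 z 58.876984597070425 F [ 5.4 -0.2  0.7] Tz 0.282 tau 0.441 w 19.797430451277776 q7 -0.9386239323653512 22.075
```

```bash
python3 -m pendant '[{"dx":-1.1,"dy":3.7,"dz":0,"spin":-2.5}]' >/dev/null; python3 tq.py|cut -c40-
```

```text
7752522 psi_tool 14.961300414516346 z 58.8996788889297 F [ 5.4 -2.   0.9] Tz 0.325 tau 0.621 w 19.40699858839124 q7 -0.9847258741317465 22.2
```

```bash
python3 -m pendant '[{"dx":-0.9,"dy":3.7,"dz":0,"spin":-2.5}]' >/dev/null; python3 tq.py|cut -c40-
```

```text
4254023 psi_tool 12.458817239825946 z 58.91826383933785 F [ 5.6 -3.  -0.6] Tz 0.296 tau 0.667 w 19.8183060639365 q7 -1.0302375006816051 22.325
```

```bash
python3 -m pendant '[{"dx":0,"dy":0,"dz":0,"spin":0}]' >/dev/null; python3 tq.py|cut -c40-
python3 - <<'E'
from h import *
im,c=snap('scene','pics/n2.png');crop(im,'pics/n2c.png',290,170,360,240,10)
im,c=snap('side','pics/n1.png');crop(im,'pics/n1c.png',220,170,290,240,10)
E
python3 tq.py|cut -c40-
```

```text
8328744 psi_tool 12.520139310965275 z 58.90076424706853 F [ 5.9 -2.6 -0.6] Tz 0.247 tau 0.584 w 19.664450738179646 q7 -1.0295197242180567 22.45
4888137 psi_tool 12.549345986280471 z 58.881911934936376 F [ 4.4 -1.8 -0.4] Tz 0.221 tau 0.465 w 19.783129641802685 q7 -1.0288041387769433 22.55
```

View pics/n2c.png

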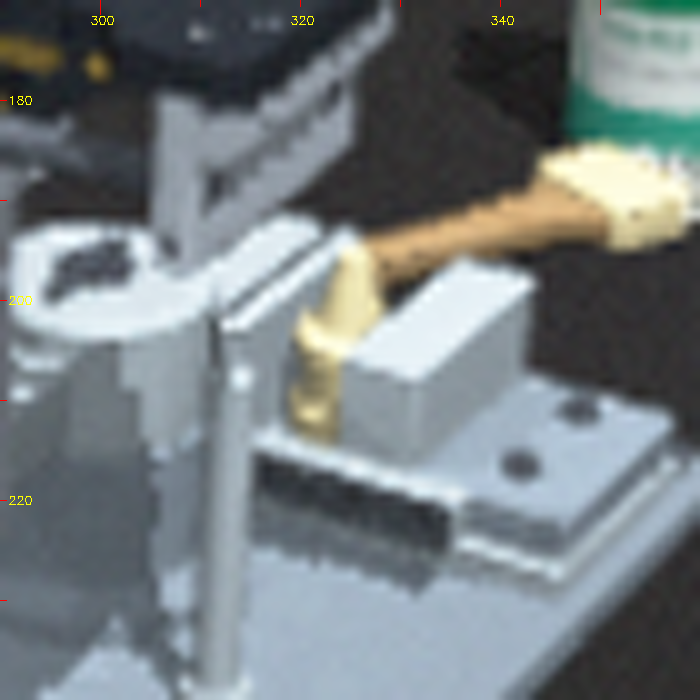

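View pics/n1c.png

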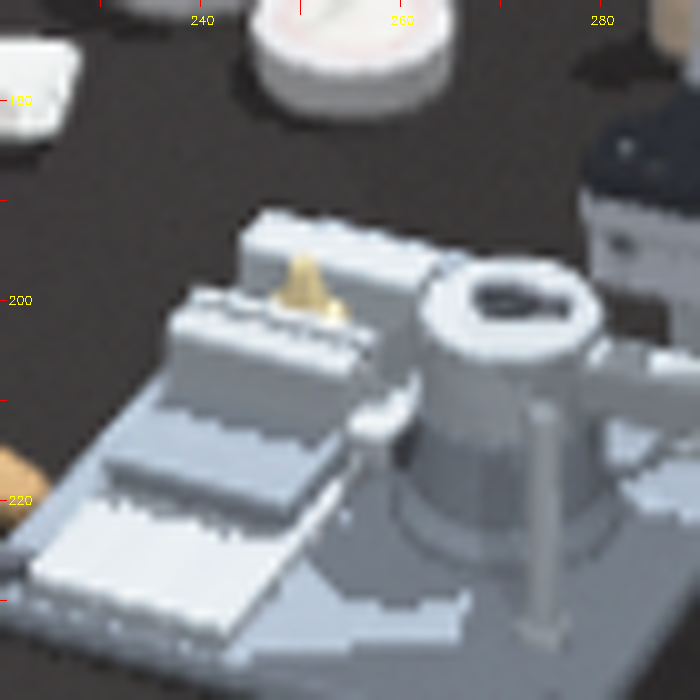

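```bash
for i in 1 2 3 4 5; do python3 -m pendant '[{"dx":0,"dy":0,"dz":0,"spin":0}]' >/dev/null; python3 tq.py|cut -c60-; done
```

```text
50108184026268 z 58.89872874729365 F [ 4.3 -2.5  0.9] Tz 0.286 tau 0.58 w 19.77778157467296 q7 -1.028755147719105 22.675
47876591747563 z 58.881518562366864 F [ 4.9 -1.2 -0.2] Tz 0.318 tau 0.52 w 19.663595972360206 q7 -1.02875475604319 22.8
544204014088542 z 58.893609718477094 F [ 5.7 -2.1 -1.4] Tz 0.3 tau 0.589 w 19.671748304786817 q7 -1.0288246991945582 22.925
46425960899983 z 58.88123347773569 F [ 4.8 -1.8 -0.1] Tz 0.247 tau 0.495 w 19.70652792011376 q7 -1.0287404096645336 23.05
547679979390079 z 58.88887543018912 F [ 5.2 -0.8 -0.6] Tz 0.345 tau 0.512 w 19.615580483002287 q7 -1.028746550289566 23.175
```

```bash
python3 -m pendant '[{"dx":0.8,"dy":-3.0,"dz":0,"spin":2},{"dx":0,"dy":0,"dz":0,"spin":0}]'; python3 tq.py|cut -c40-; python3 -m pendant '[{"dx":0,"dy":0,"dz":0,"spin":0},{"dx":0,"dy":0,"dz":0,"spin":0},{"dx":0,"dy":0,"dz":0,"spin":0},{"dx":0,"dy":0,"dz":0,"spin":0},{"dx":0,"dy":0,"dz":0,"spin":0},{"dx":0,"dy":0,"dz":0,"spin":0}]' 0.3
python3 - <<'E'
from h import *
im,c=snap('wrist','pics/o1.png')
E
```

```text
clock: 23.42
tcp_pos: [0.4799, -0.13, 0.0588]
ee_rot: [0.992, 0.127, 0.0, -0.0]
wrist_force: [3.0, 1.8, 1.4]
gripper_width: 0.0198
9609469 psi_tool 14.562813678803373 z 58.80401285858603 F [3.  1.8 1.4] Tz 0.18 tau 0.094 w 19.815551238254844 q7 -0.9919961590284895 23.425
clock: 24.18
tcp_pos: [0.4797, -0.1298, 0.0587]
ee_rot: [0.992, 0.126, -0.0, -0.0]
wrist_force: [0.2, 0.1, 0.1]
gripper_width: 0.0609
```

View pics/o1.png

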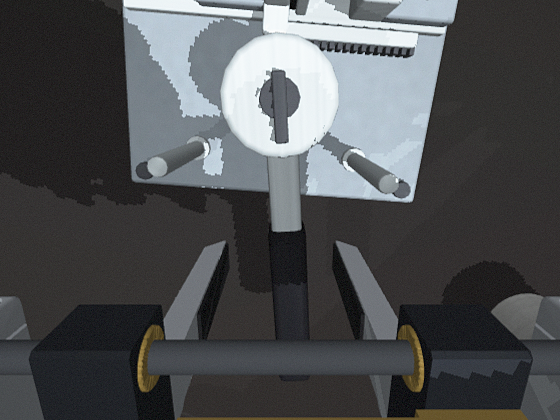

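```bash
python3 -m pendant '[{"dx":0,"dy":0,"dz":5,"spin":0},{"dx":0,"dy":0,"dz":15,"spin":0},{"dx":0,"dy":0,"dz":40,"spin":0},{"dx":0,"dy":0,"dz":40,"spin":0},{"dx":-20,"dy":0,"dz":40,"spin":0},{"dx":-20,"dy":0,"dz":0,"spin":0},{"dx":0,"dy":0,"dz":0,"spin":0},{"dx":0,"dy":0,"dz":0,"spin":0}]'
python3 - <<'E'
from h import *
im,c=snap('wrist','pics/p1.png')
im,c=snap('scene','pics/p2.png');crop(im,'pics/p2c.png',240,150,370,260,6)
im,c=snap('side','pics/p3.png');crop(im,'pics/p3c.png',210,160,320,260,7)
E
```

```text
clock: 25.22
tcp_pos: [0.4402, -0.1297, 0.1991]
ee_rot: [0.992, 0.126, 0.0, 0.0]
wrist_force: [-0.1, 0.0, -0.8]
gripper_width: 0.0611
```

View pics/p1.png

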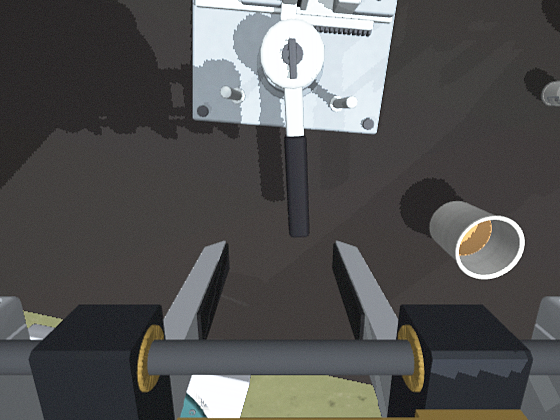

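View pics/p2c.png

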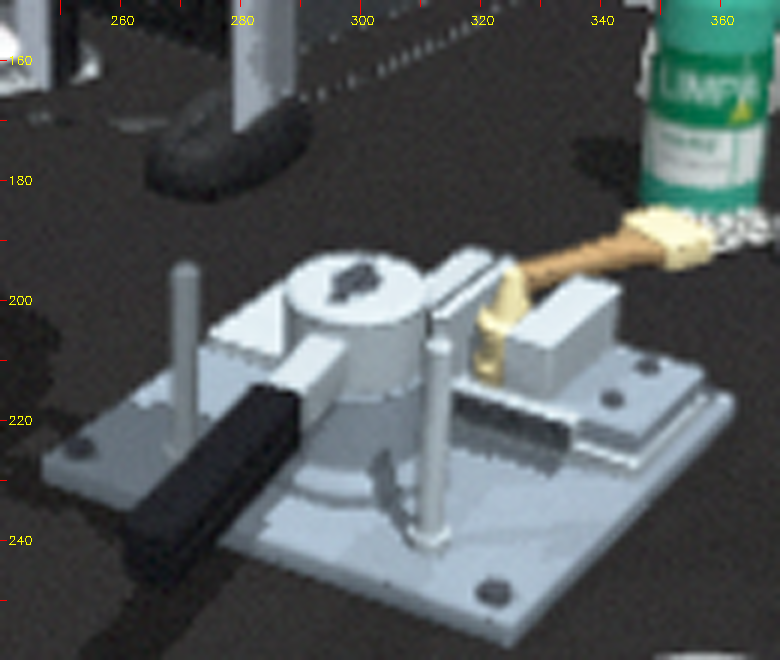

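View pics/p3c.png

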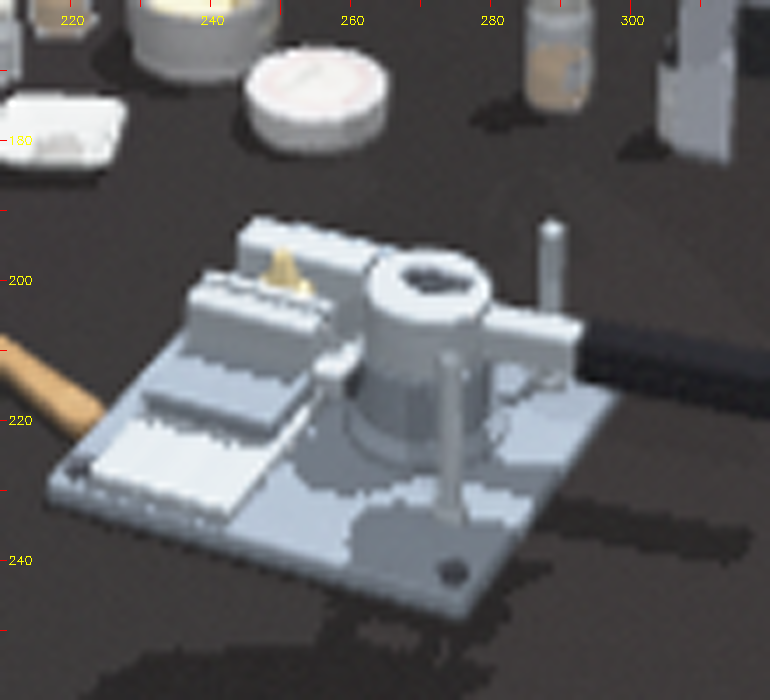

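The wrench is seated and level (head at scene 299,197). The nozzle stands upright, clamped between the jaws (tip at scene 325,196). The gripper is clear and the beaker is still standing, so I'm handing in.

```bash
python3 -c "
from cell import *
s=read_state();print(s['wrist_force'],s['clock']);print(close_job())"
```

```text
[-0.29561995 -0.14295858  0.5207366 ] 25.375
the job is handed in; nothing more can be done
None
```

The nozzle is clamped and the wrench is still on the spindle. I handed the job in at about 25.4 s of the 69 s allowed, and it reported no verdict.

**What I did:** I gripped the wrench about 89 mm from the socket's axis and lowered it onto the spindle. The socket slid straight on, and I felt it touch down on the boss. I then made three clockwise strokes, stopping partway through the third when the handle turned clearly heavier. Last, I eased the handle back 2°, opened the gripper and lifted clear.

**Torque:** It ran at about 0.3–0.37 N m while moving freely and pushing the nozzle. It rose to 0.62–0.67 N m on the last steps and held at about 0.54 N m, inside the firm range. Readings scatter by about 0.05 N m.

**Last checks:**
- **Nozzle:** it stands upright between the jaws and had stopped moving.
- **Wrench:** it is level and down on the boss.
- **Robot:** it is clear, with the wrist force near zero.
- **Beaker and vials:** the beaker still stands, with nothing seen to touch it. I did not measure the beaker or the vials again at the end.

I could not measure the squeeze on the nozzle directly. I estimate about 17 N from the torque, between the 6 N needed and the 50 N that crushes it.

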